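Clear the cut-off saw's catch tray into the tote

ROBOT

A 6-joint arm with a two-finger parallel gripper is mounted at the origin on the work surface. World frame = base frame: x ahead of the robot, y to its left, z up, the work surface at z = 0. Lengths are in mm, angles in degrees, forces in N, time in s.
With the tool pointing down it reaches from about 300 to 850 mm from the base axis. Payload 4.2 kg.
Tool frame: the origin (TCP) lies midway between the tips of the shut fingers; the grasp point (between the pads) lies 19 mm behind it; z points along the fingers, y is the line along which they close (so a half turn about z gives the same grasp; the last joint's range is limited). The gripper opens to 91 mm and grips with 3 to 60 N. Pads are 32 mm wide; open, the fingers measure 118 mm over their backs; the gripper's body (76 mm by 178 mm) begins 60 mm behind the grasp point.
Start: joints at [-65.203, 18.312, 89.639, -0, 72.044, -1.146], TCP at [251.559, -517.07, 213.976] pointing down, gripper open.
Joint ranges: [-177.97, 177.97], [-48.28, 115.42], [12.27, 149.76], [-77.06, 257.06], [2.81, 150.46], [-146.56, 146.56]. Speed limits (degrees/s): [147.25, 147.25, 180, 180, 180, 180].

INTERFACE

Orientations are given as [roll, pitch, yaw] about the fixed x, y, z axes, in that order (R = Rz(yaw) Ry(pitch) Rx(roll)).
In Python, from workcell import env gives the robot as it stands.
- The arm moves only by the tool send_rows, never from a script. Its argument "steps" is a list that holds one entry, the list of rows, each a list of 5 numbers: the shift along the tool's x, y, z scaled (see below), then the turn about the tool's z scaled (see below), then the opening, from 0 (shut) to 1 (fully open). In form: [[[dx, dy, dz, yaw, fingers], ...]]. A call has 1 to 5 rows; each row shifts and turns the commanded pose from where the row before left it, along the tool's axes as they then stand; what a row does not reach is not made up. The controller multiplies each number of a shift by 0.04 m and each number of a turn by 0.12 rad. A row lasts 1/12 s, in which the tool goes at most 41.7 mm and 7.16 degrees, less where a joint would pass 70% of its speed; a pose out of reach is approached as far as the arm can. A call with a number of a shift or a turn outside -1 to 1 is refused whole. A call with a gripper value outside its range is refused whole. The fingers move at their own pace and stop on an object; "squeeze" is the grip in N (left out, the last holds). Time passes only in rows, so rows that do not move let the fingers close. It gives the time, the measured TCP pose, the force, the opening and the grip force at its end, in the units of the state.
- env.state(): the state, without advancing time (a new reading comes with each control period).
- env.grab_frame(name): name is "side" or "top" or "wrist"; returns a dict with "pixels" (384x512x3 uint8, red, green, blue), "depth" (384x512 float32, mm along the optical axis (not along the pixel's ray), 0 where there is no reading), "intrinsics" (3x3 intrinsics, pixels), "cam_to_world" (4x4, takes a point from camera to world coordinates). Camera axes: x right, y down, z forward; pixel columns grow to the right and rows downward; lengths in mm; the calibration is good to about 2 mm. A picture is of the moment at which its call begins.
- env.job_done(): hands the job in; it is judged then, once.
The state is a dict: "time_s": time; "qpos": joint angles; "qvel": joint speeds; "effort": joint torques, N m; "ee_pos": TCP position; "ee_rot": TCP orientation; "force": force on the tool from outside, world axes, zero at the start; "torque": the same for the moment, N m; "gripper_width": finger opening in mm; "gripper_force": force on a finger pad.
Only numpy, scipy, OpenCV 4.12 (cv2) and the standard library are available. Lean on these libraries where they do the work, as an engineer would, in place of code of your own. Each camera call takes 0.05 s, during which the arm holds its last target. There are 200 camera calls.

TASK

Two finished aluminium T-bars lie in the saw's catch tray, one of them still mostly under the clear guard: draw that one out and put both bars into the grey tote. Lay them side by side on their flat feet, ribs up, each with its end pushed square against the tote's tall steel end stop, and set them down gently, never dropped. Leave the short offcut in the catch tray and do not disturb the bottle, tin, wrench and screwdriver on the bench.

Things in the scene. Friction and masses are not known exactly. Their poses are not given: they have to be found in the camera images.
- saw: Green bench cut-off saw with a steel catch tray in front, fixed. Origin: on the table below the middle of the clear guard's front panel; +x points into the machine, z up. Tray: floor top at z 4 mm, inside x -247 to +130 mm, y -120 to +120 mm, walls 30 mm high and 3 mm thick. The machine body, 340 mm wide and 240 mm high, starts at x 133 mm.
- mouth (a point): Middle of the lower edge of the guard's front panel (saw frame: x 0, y 0, z 64 mm). Below it is the open mouth, 240 mm wide; the clear panel, 5 mm thick, rises from here to z 215 mm across the whole width, so the gripper's body cannot stand upright close to it.
- bar_a: Finished aluminium bar, 130 mm long along its x, T-section: foot 50 mm wide and 10 mm thick, on it a middle rib 22 mm wide, 38 mm high over all; four small dark dots on the foot. Origin: centre of the underside. About 0.4 kg. One bar lies in the open tray, the other sticks out only 18 to 26 mm in front of the guard, nearly along the saw's x; which is which varies.
- bar_b: The second finished bar, the same as bar_a.
- offcut: Leftover piece of the same section, only 60 mm long along its x (T-section: foot 50 mm wide and 10 mm thick, on it a middle rib 22 mm wide, 38 mm high over all), lying across the front end of the tray. Origin: centre of the underside. Stays in the tray.
- tote: Open grey plastic tote, fixed. Origin: on the table below the centre of its inside; inside 210 mm (x) by 200 mm (y), floor top at z 5 mm, plastic walls 50 mm high. Its +x end is the end stop: a bare steel plate 75 mm high whose inner face is at x +105 mm. Bars lie along the tote's x.
- wash_bottle: White bottle, 72 mm diameter, 130 mm high, standing; bystander. Origin: centre of its underside.
- wax_tin: Tin, 68 mm diameter, 70 mm high, standing; bystander. Origin: centre of its underside.
- wrench: Steel wrench 170 mm long lying on the bench; bystander. Origin near its middle.
- screwdriver: Screwdriver 190 mm long lying on the bench; bystander. Origin near its middle.
Mind the look-alikes: they are no part of the job. Leave any brown look-alike of the bar_b alone.

How it is judged (in metres and radians):
At the end, for the whole second after the job is handed in: Both bars lie at rest in the tote, foot down on its floor (origin 2 to 10 mm above the table, tilt under 0.1 rad), along the tote's x within 0.12 rad, their end within 5 mm of the steel end stop (origin at x 35 to 45 mm in the tote's frame); the offcut is still in the open catch tray (x of bar_a in the frame of tote between 0.035 and 0.045 m and y of bar_a in the frame of tote between -0.08 and 0.08 m and z of bar_a in the frame of tote between 0.002 and 0.01 m and angle between each of bar_a, bar_b's own z axis and vertical below 0.1 rad and angle between the x axis of each of bar_a, bar_b and the x axis of tote, either way round below 0.12 rad and linear speed of each of bar_a, bar_b below 0.02 m/s and x of bar_b in the frame of tote between 0.035 and 0.045 m and y of bar_b in the frame of tote between -0.08 and 0.08 m and z of bar_b in the frame of tote between 0.002 and 0.01 m and x of offcut in the frame of saw between -0.25 and 0 m and y of offcut in the frame of saw between -0.12 and 0.12 m and z of offcut in the frame of saw below 0.04 m); the robot touches nothing.
It fails at once if a bar is dropped or rammed into the tote (faster than 0.5 m/s while inside it and less than 35 mm above its floor) ((linear speed of bar_a above 0.5 m/s and z of bar_a in the frame of tote below 0.04 m and x of bar_a in the frame of tote between -0.1 and 0.1 m and y of bar_a in the frame of tote between -0.1 and 0.1 m) or (linear speed of bar_b above 0.5 m/s and z of bar_b in the frame of tote below 0.04 m and x of bar_b in the frame of tote between -0.1 and 0.1 m and y of bar_b in the frame of tote between -0.1 and 0.1 m)).
It fails at once if the offcut is taken out of the open catch tray (not (x of offcut in the frame of saw between -0.25 and 0 m and y of offcut in the frame of saw between -0.12 and 0.12 m and z of offcut in the frame of saw below 0.04 m)).
It fails at once if the bottle, tin, wrench or screwdriver is moved by more than 30 mm (distance of any of wash_bottle, wax_tin, wrench, screwdriver from where it was at the start of the episode above 0.03 m).
It also fails if it takes over 72 s, if anything falls off the work surface, if the arm or the gripper's body presses on something with over 40 N, if the wrist force passes 120 N, or if a joint passes its speed limit or range.

## Working session

There is one attempt and no reset: what is moved stays moved. The work goes in short steps, Python scripts to look and compute and a tool call to move; the robot and the scene stay as the last step left them, time stands still between calls to the robot, and variables do not carry over. Pictures are saved under pics/ and viewed, at most 10 in all, crops included, and the job is handed in when it is done.

Besides the shell and the picture viewer there is one more tool, called after "Call:" as name([rows], argument=value, ...), one row to a line, values as JSON. send_rows: Moves the arm, as the interface text tells. Shifts and turns lie within -1 to 1; 1 stands for 0.04 m of shift or 0.12 rad of turn. Its arguments: {"type":"object","properties":{"steps":{"type":"array"},"squeeze":{"type":"number"}},"required":["steps"]}

```bash
mkdir -p pics; ls
python3 - <<'E'
from workcell import env
import numpy as np,cv2
s=env.state();print(s)
ims=[]
for n in("top","side"):
    f=env.grab_frame(n);np.savez("%s0.npz"%n,**f)
    print(n,f["intrinsics"].tolist(),np.round(f["cam_to_world"],3).tolist(),(f["depth"]>0).mean())
    cv2.imwrite("pics/%s0.png"%n,cv2.resize(f["pixels"][:,:,::-1],(768,576)))
E
```

```text
pics
{'time_s': 0.0, 'qpos': array([-6.52039964e+01,  1.83527693e+01,  8.97069826e+01, -1.41091342e-03,
        7.20412334e+01, -1.14667068e+00]), 'qvel': array([ 0.02077911,  0.04251925,  0.00088454, -0.03277571, -0.01293409,
        0.04278943]), 'effort': array([ 5.72600629e-05, -4.12460017e+01, -2.31975228e+01,  7.25376187e-02,
        4.58237983e-02, -1.59718229e-04]), 'ee_pos': array([ 251.32546644, -516.61568563,  213.10504256]), 'ee_rot': array([-1.79899008e+02, -6.79766664e-04,  2.59431099e+01]), 'force': array([-0.74932718,  1.02680923, -0.10811854]), 'torque': array([ 0.00699205, -0.02335548, -0.06941269]), 'gripper_force': 0.0, 'gripper_width': 90.97543365130282}
top [[456.68383402055616, 0.0, 248.33634782441237], [0.0, 456.68383402055616, 195.0460256910331], [0.0, 0.0, 1.0]] [[-0.002, -0.996, 0.087, 458.952], [-1.0, 0.001, -0.011, 107.088], [0.011, -0.087, -0.996, 1470.353], [0.0, 0.0, 0.0, 1.0]] 0.9958597819010416
side [[495.5919586810678, 0.0, 265.6024481029351], [0.0, 495.5919586810678, 192.1472474301864], [0.0, 0.0, 1.0]] [[0.257, -0.895, 0.365, 74.864], [-0.966, -0.236, 0.103, -51.072], [-0.006, -0.379, -0.925, 1263.934], [0.0, 0.0, 0.0, 1.0]] 0.9959767659505209
```

View pics/top0.png

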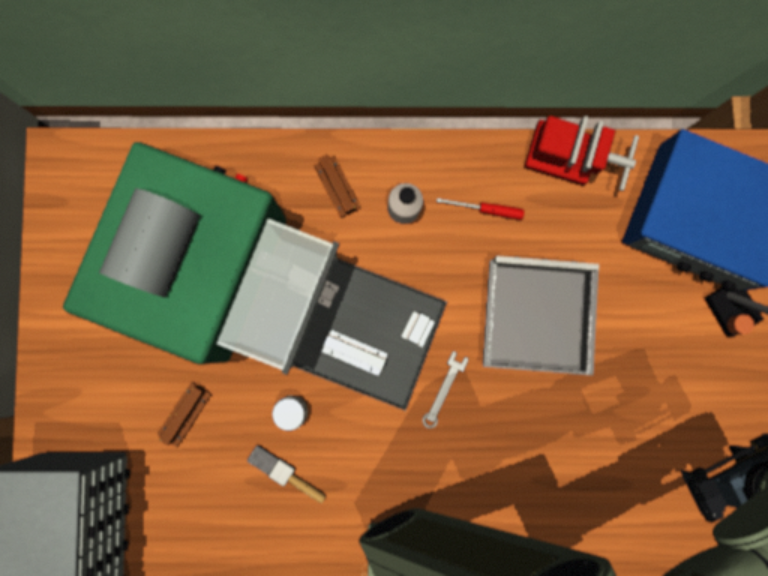

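View pics/side0.png

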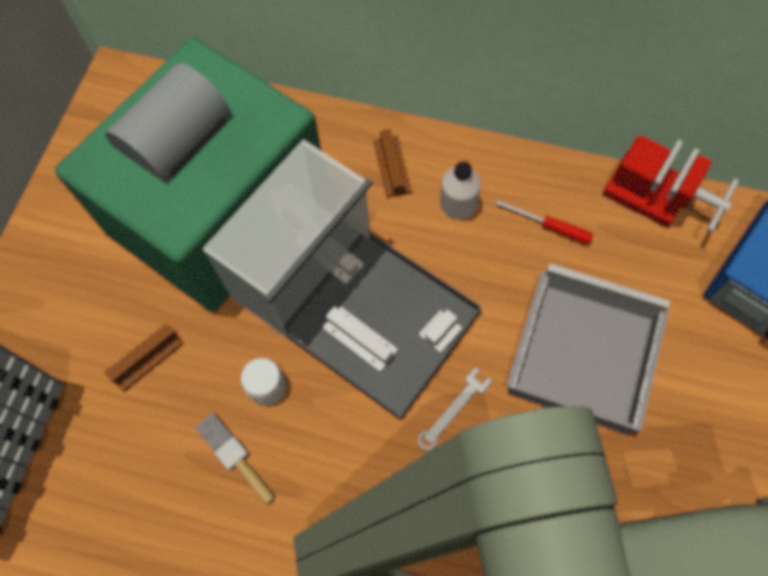

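The top view shows the guarded bar's stub at (328,293), the open bar at (357,353), the offcut at (418,330) and the tote at (541,315). The brown sticks at (337,185) and (185,413) are look-alikes to leave alone. Next I'll measure heights and edges.

```bash
cat > h.py <<'E'
import numpy as np,cv2
def load(n): return dict(np.load("%s.npz"%n))
def cloud(f):
    h,w=f["depth"].shape;v,u=np.mgrid[:h,:w];K=f["intrinsics"];d=f["depth"]
    p=np.stack([(u-K[0,2])/K[0,0]*d,(v-K[1,2])/K[1,1]*d,d],-1)
    return p@f["cam_to_world"][:3,:3].T+f["cam_to_world"][:3,3]
def ray(f,uv,z):
    K=f["intrinsics"];T=f["cam_to_world"];uv=np.atleast_2d(uv).astype(float)
    d=np.c_[(uv-K[:2,2])/K[0,0],np.ones(len(uv))]@T[:3,:3].T
    return T[:3,3]+d*((z-T[2,3])/d[:,2])[:,None]
E
python3 - <<'E'
from h import *
f=load("top0");P=cloud(f);np.set_printoptions(precision=1,suppress=True)
for n,(u,v) in dict(bench=(400,440),trayfloor=(395,380),rib=(357,350),stub=(328,293),off=(418,330),totefl=(541,315),stop=(543,262),lw=(488,320),rw=(596,320),bw=(540,370),panel=(310,300),box=(275,290),saw=(190,330),rim=(333,248)).items():
    print(n,P[int(v/1.5),int(u/1.5)])
rgb=f["pixels"].astype(int)
m=((rgb.min(2)>150)&(rgb.max(2)-rgb.min(2)<40)).astype(np.uint8)
m[:, :195]=0;m[:150]=0;m[270:]=0;m[:,300:]=0
n,l,s,c=cv2.connectedComponentsWithStats(m)
for i in range(1,n):
    if s[i,4]>15:
        print(i,s[i],c[i]*1.5,np.median(P[l==i][:,2]))
# rib heights
Z=P[:,:,2]
for i in range(1,n):
    if s[i,4]>60:
        q=P[(l==i)&(Z>34)]
        r=cv2.minAreaRect(q[:,:2].astype(np.float32));print("rib",r,len(q),q[:,2].mean())
        q=P[(l==i)];print("all",cv2.minAreaRect(q[:,:2].astype(np.float32)))
# zoom
g=cv2.resize(f["pixels"][150:280,190:300,::-1],None,fx=5,fy=4.6,interpolation=cv2.INTER_CUBIC)
cv2.imwrite("pics/zoom.png",g)
E
```

```text
bench [274.9  35.4   0. ]
trayfloor [400.8  44.3  -3.4]
rib [464.6 123.9  39.7]
stub [583.9 186.9  37.7]
off [505.   -1.3  41.1]
totefl [ 538.1 -269.4    1.4]
stop [ 645.  -258.5   78.2]
lw [ 526.3 -147.6   48.5]
rw [ 525.8 -371.    54.8]
bw [ 423.8 -254.1   51.3]
panel [554.5 209.8 216.7]
box [573.7 272.9 218.9]
saw [499.2 422.7 237.6]
rim [651.8 166.2 215.9]
1 [ 195  153   27   76 1001] [305.2 274. ] 215.13513794086361
3 [268 208  21  23 305] [417.5 328.2] 17.54732641789633
4 [215 220  43  30 672] [354.  352.2] 17.85028114507361
6 [290 248  10  22  77] [442.9 390.3] 6.49800212313221
rib ((572.3598022460938, 174.56103515625), (228.12374877929688, 132.7211456298828), 0.5603819489479065) 1000 220.19861735812563
all ((591.544677734375, 182.36160278320312), (275.3728332519531, 130.98526000976562), 4.145047187805176)
rib ((507.70819091796875, -4.998161315917969), (21.252365112304688, 59.2689094543457), 63.15371322631836) 134 42.03720658281865
all ((510.4570617675781, -4.869258880615234), (49.90836715698242, 64.35218811035156), 63.31511688232422)
rib ((458.1572265625, 130.43197631835938), (128.6610870361328, 21.833820343017578), 67.15167236328125) 295 61.3464269588274
all ((459.4339599609375, 131.05322265625), (133.46078491210938, 51.56521224975586), 66.96566772460938)
rib ((0.0, 0.0), (0.0, 0.0), 0.0) 0 nan
all ((381.625, -60.017337799072266), (11.784674644470215, 72.4432601928711), 64.6974868774414)<stdin>:17: RuntimeWarning: Mean of empty slice.
  ret = ret.dtype.type(ret / rcount)
```

View pics/zoom.png

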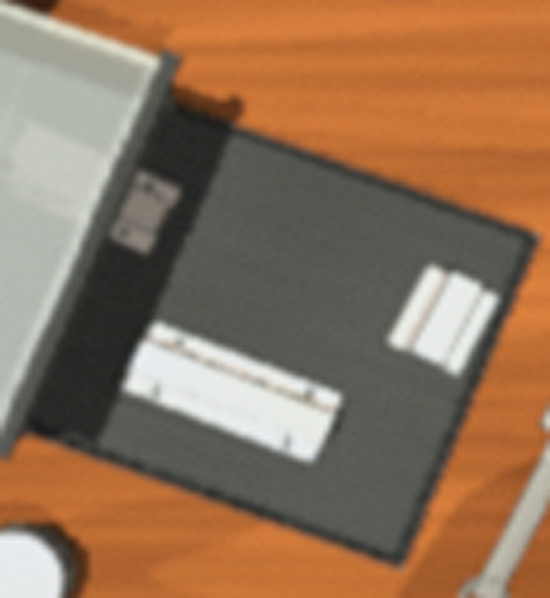

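The crop confirms the choice: a short stub with foot dots at about (145,210) in front of the guard, and the long dotted bar at (230,390). The offcut at (445,320) is short and has no dots.

Run:
```python
from h import *
f=load("top0");P=cloud(f);np.set_printoptions(precision=1,suppress=True)
z2=lambda a:np.array(a,float)/[5,4.6]+[190,150]-.4
t=ray(f,z2([(538,238),(403,563)]),30);p=ray(f,z2([(178,55),(12,452)]),215)
print("tray",t,np.linalg.norm(t[0]-t[1]),"panel",p,np.linalg.norm(p[0]-p[1]))
for a in(t,p):
    d=a[0]-a[1];print("yaw of saw y-line",np.degrees(np.arctan2(d[1],d[0])),a.mean(0))
d=p[0]-p[1]
rgb=f["pixels"].astype(int);print(rgb[180:208,210:228].sum(2)//3)
# panel top corners and tray front in side view: tray rect fit via depth band of rims
Z=P[...,2]
r=P[(Z>205)&(Z<230)&(P[...,1]<330)];R=cv2.minAreaRect(r[:,:2].astype(np.float32));print("guard box",R,cv2.boxPoints(R))
# tote rims
q=(P[...,0]>380)&(P[...,0]<680)&(P[...,1]<-120)&(P[...,1]>-400)
a=P[q&(Z>40)&(Z<62)];R=cv2.minAreaRect(a[:,:2].astype(np.float32));print("tote rim",len(a),R,cv2.boxPoints(R))
a=P[q&(Z>68)&(Z<90)];R=cv2.minAreaRect(a[:,:2].astype(np.float32));print("stop",len(a),R,cv2.boxPoints(R))
```

```text
tray [[564.2 -63.4  30. ]
 [343.2  23.5  30. ]] 237.49753462751232 panel [[661.6 157.4 215. ]
 [423.7 247.3 215. ]] 254.29518096515133
yaw of saw y-line -21.443400316977826 [453.7 -20.   30. ]
yaw of saw y-line -20.701685463339544 [542.7 202.3 215. ]
[[179 180 187 189 168 131  92  82  72  52  45  39  37  41  39  41  40  38]
 [180 181 190 192 146 105  86  81  70  49  42  42  38  41  40  39  42  39]
 [182 184 194 191 134  91  81  75  59  49  44  40  39  38  40  38  38  38]
 [188 189 192 171 118  85  81  67  52  46  41  39  41  38  39  39  39  41]
 [197 197 185 137  95  84  78  59  46  41  41  41  37  41  40  39  39  38]
 [201 200 167 110  83  81  72  53  44  40  40  39  39  40  38  41  39  37]
 [203 199 146  95  82  81  72  59  53  46  39  36  40  39  41  41  38  41]
 [205 195 127  87  81  77  70  80  89  71  56  45  38  38  39  40  40  41]
 [200 174 111  81  77  71  71  99 118 104  84  68  50  45  38  37  40  40]
 [190 143  95  81  76  67  77 102 115 102 101 101  88  72  56  46  39  39]
 [168 119  87  82  72  67  82  96  97  81  94 117 117 107  90  70  46  38]
 [148 100  85  79  71  7
[... 1096 characters left out ...]
 86]
 [ 42  42  37  41  38  40  38  40  41  41  37  38  40  39  49  69  84  86]
 [ 40  37  40  40  38  38  38  37  37  40  36  38  40  40  56  81  86  88]]
guard box ((305.9273681640625, -5.13214111328125), (1026.9659423828125, 505.0916442871094), 61.21139144897461) [[-162.7 -333.5]
 [ 280.  -576.8]
 [ 774.5  323.3]
 [ 331.9  566.5]]
tote rim 911 ((535.7643432617188, -259.1504211425781), (230.60256958007812, 232.44735717773438), 85.36646270751953) [[ 410.6 -364.7]
 [ 642.3 -383.5]
 [ 660.9 -153.6]
 [ 429.2 -134.8]]
stop 282 ((640.946533203125, -267.2047119140625), (208.98406982421875, 13.107220649719238), 85.47882080078125) [[ 626.2 -370.9]
 [ 639.2 -371.9]
 [ 655.7 -163.6]
 [ 642.7 -162.5]]
```

Start moving: go over the open bar at travel height, then turn to yaw 67°.

Call:
send_rows([
  [[0.69,-0.72,0,0,1],[0.69,-0.72,0,0,1],[0.69,-0.72,0,0,1],[0.69,-0.72,0,0,1],[0.69,-0.72,0,0,1]],
])

```text
time_s: 0.52
ee_pos: [312.6, -325.3, 213.5]
ee_rot: [-180.0, 0.0, 25.9]
force: [0.5, -0.4, -0.2]
gripper_width: 91.4
gripper_force: 0.0
```

Call:
send_rows([
  [[0.69,-0.72,0,0,1],[0.69,-0.72,0,0,1],[0.69,-0.72,0,0,1],[0.69,-0.72,0,0,1],[0.69,-0.72,0,0,1]],
])

```text
time_s: 0.93
ee_pos: [373.6, -135.4, 213.8]
ee_rot: [-180.0, 0.0, 25.9]
force: [0.8, -0.4, -0.1]
gripper_width: 91.2
gripper_force: 0.0
```

Call:
send_rows([
  [[0.69,-0.72,0,0,1],[0.69,-0.72,0,0,1],[0.69,-0.72,0,0,1],[0.69,-0.72,0,-1,1],[0,0,0,-1,1]],
])

```text
time_s: 1.35
ee_pos: [424.2, 20.5, 213.8]
ee_rot: [-179.9, -0.2, 40.4]
force: [0.4, -0.3, -0.2]
gripper_width: 91.2
gripper_force: 0.0
```

Call:
send_rows([
  [[0,0,0,-1,1],[0,0,0,-1,1],[0,0,0,-1,1],[0,0,0,-1,1],[0,0,0,0,1]],
])

```text
time_s: 1.77
ee_pos: [422.3, 14.7, 213.6]
ee_rot: [-180.0, 0.0, 67.3]
force: [0.4, -0.7, 0.0]
gripper_width: 91.3
gripper_force: 0.0
```

Run:
```python
from workcell import env
from h import *
f=env.grab_frame("wrist");np.savez("wrist1.npz",**f);np.set_printoptions(precision=2,suppress=True)
print(f["cam_to_world"],f["intrinsics"])
cv2.imwrite("pics/w1.png",cv2.resize(f["pixels"][:,:,::-1],(768,576)))
```

```text
[[  0.92  -0.37  -0.1  450.45]
 [ -0.39  -0.89  -0.24  83.62]
 [ -0.     0.26  -0.96 382.98]
 [  0.     0.     0.     1.  ]] [[292.45   0.   251.11]
 [  0.   292.45 189.07]
 [  0.     0.     1.  ]]
```

View pics/w1.png

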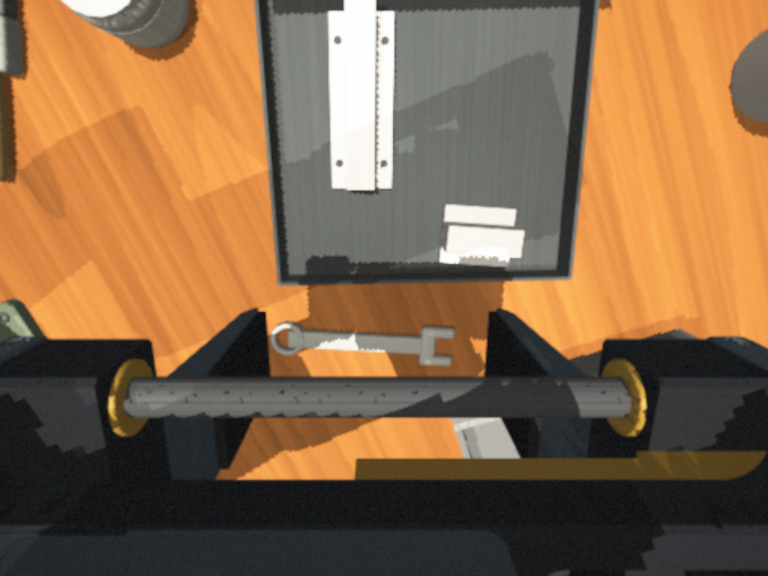

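The wrist view shows the open bar at (360,100), the offcut at (482,235) and the wrench at (360,342); the stub is just out of frame. Moving closer to see it.

Call:
send_rows([
  [[0.78,0.42,0,0,1],[0.78,0.42,0,0,1],[0,0,0,0,1]],
])

```text
time_s: 2.07
ee_pos: [482.3, 61.7, 213.8]
ee_rot: [179.8, -0.2, 67.1]
force: [1.2, -0.5, -0.0]
gripper_width: 91.2
gripper_force: 0.0
```

Run:
```python
from workcell import env
from h import *
f=env.grab_frame("wrist");np.savez("wrist2.npz",**f);np.set_printoptions(precision=2,suppress=True)
print(f["cam_to_world"])
cv2.imwrite("pics/w2.png",cv2.resize(f["pixels"][:,:,::-1],(768,576)))
```

```text
[[  0.92  -0.38  -0.1  509.84]
 [ -0.39  -0.89  -0.24 130.22]
 [  0.     0.26  -0.97 383.48]
 [  0.     0.     0.     1.  ]]
```

View pics/w2.png

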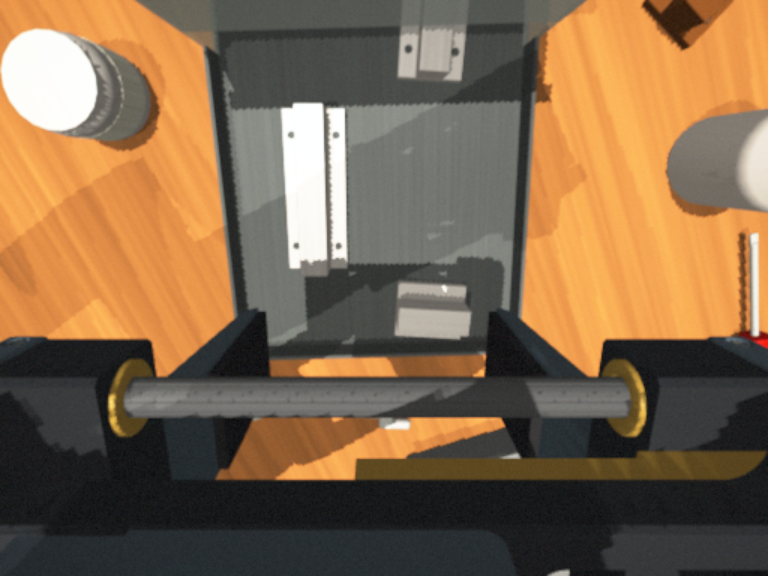

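The stub's foot end runs (398,78)–(462,81) with dots at (408,48) and (455,51), and the guard's lower edge runs about (215,36)–(525,22). The open bar is at (315,190).

Run:
```python
from h import *
f=load("wrist2");np.set_printoptions(precision=1,suppress=True)
r=lambda l,z:ray(f,(np.array(l,float)+.5)/1.5-.5,z)
print("foot end",r([(398,78),(464,81)],14),"dots",r([(408,48),(455,51)],14))
print("rib end",r([(419,71),(449,74)],42))
pe=r([(218,36),(525,22)],64);print("panel edge",pe)
trf=r([(240,354),(515,353)],4)
print("tray left wall top inner",r([(206,48),(238,352)],30),"right",r([(535,48),(518,352)],30))
print("bar foot",r([(282,109),(345,108),(347,266),(290,268)],14),"rib",r([(293,103),(324,102),(329,275),(301,275)],42))
for row in (60,66,70,74,78,82,86):
    print(row,f["pixels"][int(row/1.5),258:315:2].sum(1)//3)
print("col", f["pixels"][8:60,288].sum(1)//3)
print("colfloor", f["pixels"][8:60,180].sum(1)//3)
P=cloud(f)[...,2];print(P[8:60:2,288])
```

```text
foot end [[551.6 184.1  14. ]
 [598.  162.2  14. ]] dots [[566.5 200.6  14. ]
 [598.8 184.7  14. ]]
rib end [[563.9 178.4  42. ]
 [583.  168.2  42. ]]
panel edge [[447.  245.9  64. ]
 [634.7 175.7  64. ]]
tray left wall top inner [[428.5 254.7  30. ]
 [338.8  32.9  30. ]] right [[649.5 161.5  30. ]
 [563.2 -62.3  30. ]]
bar foot [[458.9 198.8  14. ]
 [504.9 180.2  14. ]
 [454.7  63.1  14. ]
 [408.7  80.6  14. ]] rib [[471.9 194.1  42. ]
 [492.9 186.   42. ]
 [442.6  67.   42. ]
 [422.   75.8  42. ]]
60 [ 77  75  74  75 171 190 186 187 190 188 109 166 180 175 178 177 174 180
 181 172 173 143 181 180 179 153  76  72  75]
66 [ 73  73  74  81 184 192 190 186 189 184 103 178 176 177 179 178 176 180
 178 174 172 137 180 185 180 132  68  73  70]
70 [ 75  77  74  85 188 191 188 187 190 183 103 153 154 159 166 168 171 181
 176 172 169 137 182 185 182 118  76  75  75]
74 [ 73  77  77  93 189 191 191 188 192 176 101  97  97  97  94  95  97  97
  97  98 132 173 183 184 183  84  75  74  75]
78 [ 76  74  76  80  93  97 100 105 111 110  99 100  96 101  99  99 100  98
  99 151 168 172 173 177 174  74  71  73  75]
82 [ 73  75  74  75  74  75  75  77  74  73  75  78  81  82  82  83  85  88
  89  91  87  93  94 100  95  71  71  72  71]
86 [72 76 76 76 74 73 74 76 74 73 74 73 71 75 73 78 76 73 74 75 75 72 73 75
 74 70 70 63 51]
col [105 107 104 104 107 105 107 107 113 122 125 129 143 168 176 177 177 177
 177 178 174 176 176 178 177 176 178 181 180 179 178 180 177 180 179 180
 178 178 168 133  97  95  96  97  99  95  83  75  78  78  73  74]
colfloor [83 82 84 83 84 82 83 85 85 83 83 75 57 52 53 53 53 59 67 70 68 73 72 71
 69 71 71 71 73 69 75 71 71 70 68 76 73 71 69 74 71 77 69 75 74 75 75 74
 74 74 75 70]
[86.6 81.3 76.9 70.7 63.1 40.5 40.5 41.1 39.6 41.2 39.6 40.9 41.8 41.6
 40.6 40.7 41.2 40.8 41.4 40.8 35.2 26.2 13.7  1.8  3.5  2.5]
```

Direct pinch at the edge looks just possible: the stub projects about 23 mm and the pads should reach about 22 mm in front of the panel. I'll try bar B first: align to yaw 69°, half close the fingers and descend well clear of the panel.

Call:
send_rows([
  [[0,0,0,-0.28,0.5],[0.63,0.57,0,0,0.5],[0.63,0.57,0,0,0.5],[0,0,0.5,0,0.5],[0,0,0.5,0,0.5]],
])

```text
time_s: 2.53
ee_pos: [539.8, 90.0, 174.0]
ee_rot: [179.9, -0.0, 69.0]
force: [0.2, -0.7, -0.6]
gripper_width: 61.2
gripper_force: 0.0
```

Call:
send_rows([
  [[0,0,0.8,0,0.5],[0,0,0.8,0,0.5],[0,0,0.8,0,0.5],[0,0,0.8,0,0.5],[0,0,0.7,0,0.5]],
])

```text
time_s: 2.95
ee_pos: [536.8, 89.0, 16.2]
ee_rot: [-179.9, 0.1, 69.0]
force: [0.9, -0.1, -0.7]
gripper_width: 45.8
gripper_force: 0.0
```

Call:
send_rows([
  [[0,0,0,0,0.5],[0,0,0,0,0.5]],
])

```text
time_s: 3.12
ee_pos: [536.9, 89.2, 17.2]
ee_rot: [-179.8, 0.1, 69.0]
force: [0.3, 0.3, -0.0]
gripper_width: 45.3
gripper_force: 0.0
```

Call:
send_rows([
  [[0.5,0.11,0,0,0.5],[0.3,0,0,0,0.5],[0,0,0,0,0.5]],
])

```text
time_s: 3.37
ee_pos: [556.6, 120.1, 20.3]
ee_rot: [179.7, -0.2, 69.2]
force: [0.0, 0.3, 0.3]
gripper_width: 45.6
gripper_force: 0.0
```

Call:
send_rows([
  [[0.1,0,0,0,0.5],[0.1,0,0,0,0.5],[0,0,0,0,0.5]],
])

```text
time_s: 3.62
ee_pos: [556.9, 126.0, 18.6]
ee_rot: [179.9, -0.0, 69.1]
force: [0.8, 0.1, 0.3]
gripper_width: 45.5
gripper_force: 0.0
```

Call:
send_rows([
  [[0.1,0,0,0,0.5],[0.1,0,0,0,0.5],[0,0,0,0,0.5]],
])

```text
time_s: 3.87
ee_pos: [559.9, 133.6, 18.0]
ee_rot: [180.0, -0.0, 69.1]
force: [-0.2, 0.0, 0.1]
gripper_width: 45.8
gripper_force: 0.0
```

Call:
send_rows([
  [[0.1,0,0,0,0.5],[0.1,0,0,0,0.5],[0,0,0,0,0.5]],
])

```text
time_s: 4.12
ee_pos: [562.8, 141.3, 17.9]
ee_rot: [180.0, -0.0, 69.1]
force: [-0.7, -0.0, 0.4]
gripper_width: 45.8
gripper_force: 0.0
```

Call:
send_rows([
  [[0.1,0,0,0,0.5],[0.1,0,0,0,0.5],[0,0,0,0,0.5]],
])

```text
time_s: 4.37
ee_pos: [565.7, 148.8, 18.0]
ee_rot: [180.0, -0.0, 69.1]
force: [-0.8, 0.1, 0.2]
gripper_width: 45.6
gripper_force: 0.0
```

Call:
send_rows([
  [[0.05,0,0,0,0.5],[0.05,0,0,0,0.5],[0.05,0,0,0,0.5],[0,0,0,0,0.5]],
])

```text
time_s: 4.7
ee_pos: [567.6, 154.0, 17.9]
ee_rot: [180.0, -0.0, 69.1]
force: [-0.5, -0.7, -0.3]
gripper_width: 45.6
gripper_force: 0.0
```

Call:
send_rows([
  [[0.03,0,0,0,0.5],[0,0,0,0,0.5]],
])

```text
time_s: 4.87
ee_pos: [567.9, 154.9, 17.9]
ee_rot: [180.0, 0.0, 69.1]
force: [-0.4, 0.1, -0.3]
gripper_width: 45.7
gripper_force: 0.0
```

Call:
send_rows([
  [[0.03,0,0,0,0.5],[0,0,0,0,0.5]],
])

```text
time_s: 5.03
ee_pos: [568.3, 156.1, 18.0]
ee_rot: [180.0, -0.0, 69.1]
force: [-0.2, 0.5, -0.1]
gripper_width: 45.7
gripper_force: 0.0
```

Call:
send_rows([
  [[0.02,0,0,0,0.5],[0,0,0,0,0.5]],
])

```text
time_s: 5.2
ee_pos: [568.6, 156.8, 17.9]
ee_rot: [180.0, 0.0, 69.1]
force: [0.6, 0.4, -0.4]
gripper_width: 45.3
gripper_force: 0.0
```

Call:
send_rows([
  [[0.02,0,0,0,0.5],[0,0,0,0,0.5]],
])

```text
time_s: 5.37
ee_pos: [568.9, 157.5, 18.0]
ee_rot: [180.0, -0.0, 69.1]
force: [0.5, -0.3, -0.4]
gripper_width: 45.7
gripper_force: 0.0
```

Call:
send_rows([
  [[0.02,0,0,0,0.5],[0,0,0,0,0.5]],
])

```text
time_s: 5.53
ee_pos: [569.2, 158.3, 17.9]
ee_rot: [180.0, -0.0, 69.1]
force: [0.3, -0.2, 0.0]
gripper_width: 45.7
gripper_force: 0.0
```

Call:
send_rows([
  [[0.02,0,0,0,0.5],[0,0,0,0,0.5]],
])

```text
time_s: 5.7
ee_pos: [569.5, 159.0, 18.0]
ee_rot: [180.0, -0.0, 69.1]
force: [0.3, 0.3, 0.2]
gripper_width: 46.0
gripper_force: 0.0
```

Call:
send_rows([
  [[0.02,0,0,0,0.5],[0,0,0,0,0.5]],
])

```text
time_s: 5.87
ee_pos: [569.8, 159.8, 18.0]
ee_rot: [180.0, -0.0, 69.1]
force: [0.9, 0.3, -0.4]
gripper_width: 45.6
gripper_force: 0.0
```

No contact yet, so try the pinch here.

Call:
send_rows([
  [[0,0,0,0,0.4],[0,0,0,0,0.3],[0,0,0,0,0.2],[0,0,0,0,0.1],[0,0,0,0,0.1]],
], squeeze=20)

```text
time_s: 6.28
ee_pos: [570.0, 159.6, 17.9]
ee_rot: [180.0, 0.0, 69.1]
force: [1.8, -2.0, -0.7]
gripper_width: 16.4
gripper_force: 5.5
```

Call:
send_rows([
  [[0,0,0,0,0.1],[0,0,0,0,0.1],[0,0,0,0,0.1]],
])

```text
time_s: 6.53
ee_pos: [569.8, 159.6, 17.9]
ee_rot: [180.0, 0.0, 69.1]
force: [-0.3, -1.2, 0.1]
gripper_width: 9.2
gripper_force: 2.9
```

It slipped past the corner. Reopen and edge forward.

Call:
send_rows([
  [[0,0,0,0,0.5],[0,0,0,0,0.5],[0,0,0,0,0.5],[0.02,0,0,0,0.5],[0,0,0,0,0.5]],
])

```text
time_s: 6.95
ee_pos: [568.9, 160.2, 17.6]
ee_rot: [-179.9, 0.1, 69.1]
force: [-2.5, -1.9, -0.8]
gripper_width: 39.4
gripper_force: 1.1
```

Call:
send_rows([
  [[0.02,0,0,0,0.5],[0,0,0,0,0.5]],
])

```text
time_s: 7.12
ee_pos: [568.0, 160.3, 17.3]
ee_rot: [-179.8, 0.2, 69.1]
force: [-4.5, -2.8, 0.7]
gripper_width: 45.3
gripper_force: 2.5
```

Run:
```python
from workcell import env
from h import *
f=env.grab_frame("side");np.savez("side2.npz",**f)
cv2.imwrite("pics/s2.png",cv2.resize(f["pixels"][120:300,130:330,::-1],(800,576*5//4),interpolation=cv2.INTER_CUBIC)[:600])
print(env.state()["force"])
```

```text
[-4.88914757 -4.03226488 -0.27290062]
```

View pics/s2.png

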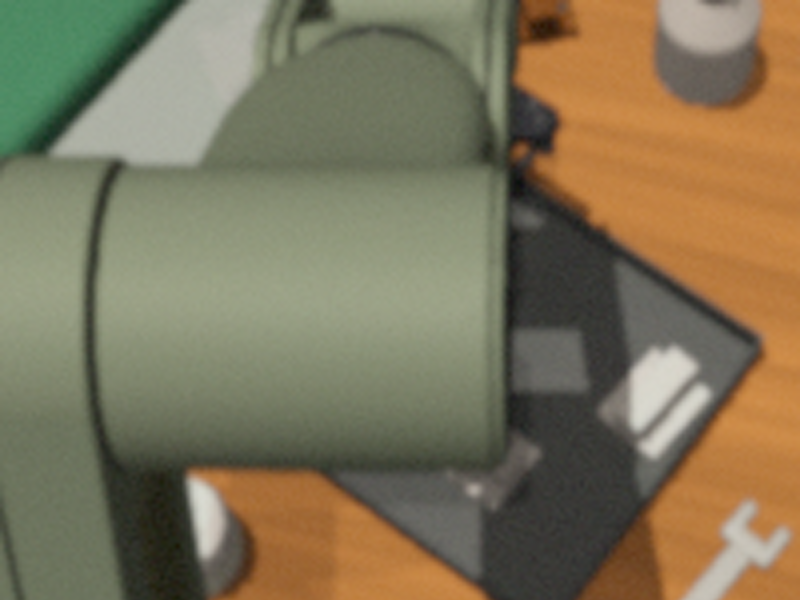

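The arm hides the pinch in that view, so look with the wrist camera.

Run:
```python
from workcell import env
from h import *
f=env.grab_frame("wrist");np.savez("wrist3.npz",**f)
cv2.imwrite("pics/w3.png",cv2.resize(f["pixels"][:,:,::-1],(768,576)))
s=env.state();print(s["force"],s["gripper_force"],s["ee_pos"])
```

```text
[-5.16054414 -4.18420306  1.11451414] 2.44059084772573 [568.08502064 160.29820843  17.28645434]
```

View pics/w3.png

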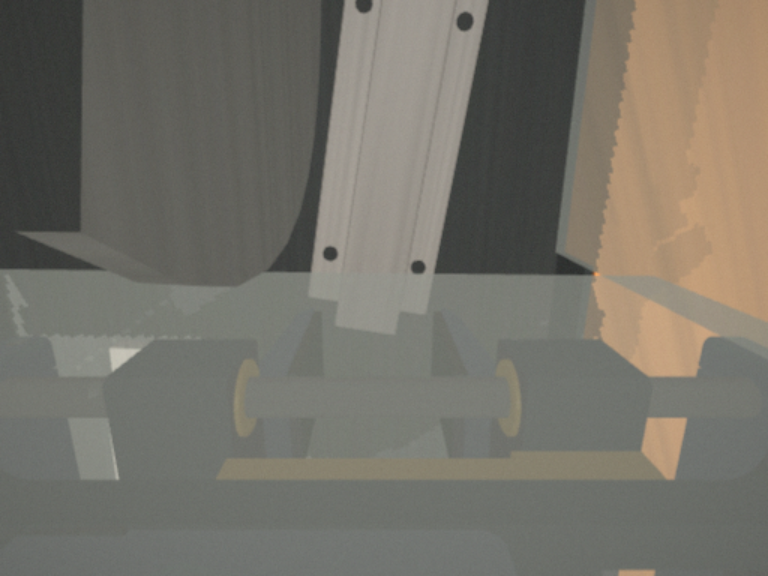

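The wrist view through the panel shows bar B's rib end at (337–395, 325–333), between the finger tips at (315,315) and (440,315), with the bar slightly yawed. I'll compute the overlap in the tool frame.

Run:
```python
from h import *
f=load("wrist3");np.set_printoptions(precision=1,suppress=True)
r=lambda l,z:ray(f,(np.array(l,float)+.5)/1.5-.5,z)
tcp=np.array([568.1,160.3]);a=np.radians(69.1);R=np.array([[np.cos(a),np.sin(a)],[np.sin(a),-np.cos(a)]])
t=lambda l,z:(r(l,z)[:,:2]-tcp)@R.T
print("rib end",t([(337,325),(395,333)],42),"rib far",t([(376,0),(432,0)],42))
print("foot end",t([(310,297),(428,313)],14),"dots",t([(330,253),(418,267),(364,4),(465,20)],14))
print("panel low edge",t([(60,270),(270,271),(560,274)],64))
print("guessed tips",t([(320,312),(437,312)],17),t([(320,312),(437,312)],30))
```

```text
rib end [[ 20.1 -14.6]
 [ 17.2   5.7]] rib far [[120.5  -0.9]
 [120.5  15.3]]
foot end [[ 21.8 -28.3]
 [ 14.9  20.5]] dots [[ 40.2 -19.5]
 [ 34.5  15.8]
 [128.1  -5.3]
 [123.1  30. ]]
panel low edge [[ 45.2 -91.8]
 [ 45.  -31.3]
 [ 44.2  52.1]]
guessed tips [[ 16.3 -24. ]
 [ 16.4  23.8]] [[ 20.8 -22.1]
 [ 20.9  22. ]]
```

The foot's corner was catching the right finger: the bar is yawed about 9° and the panel is still about 45 mm ahead of the TCP. I'll back off, raise 6 mm to clear the foot, centre on the rib and go deeper.

Call:
send_rows([
  [[-0.15,0,0,0,0.5],[0,-0.08,-0.15,0,0.5],[0.1,0,0,0,0.5],[0,0,0,0,0.5]],
])

```text
time_s: 7.55
ee_pos: [567.3, 161.0, 24.8]
ee_rot: [179.9, -0.1, 69.1]
force: [-0.2, -0.8, -0.4]
gripper_width: 45.7
gripper_force: 0.3
```

Call:
send_rows([
  [[0.05,0,0,0,0.5],[0,0,0,0,0.5]],
])

```text
time_s: 7.72
ee_pos: [567.1, 160.8, 24.8]
ee_rot: [180.0, 0.1, 69.1]
force: [-3.6, -9.0, 6.0]
gripper_width: 45.4
gripper_force: 4.7
```

Call:
send_rows([
  [[0.03,0,0,0,0.5],[0,0,0,0,0.5]],
])

```text
time_s: 7.88
ee_pos: [567.0, 160.8, 24.9]
ee_rot: [-180.0, 0.2, 69.1]
force: [-5.6, -13.0, 7.8]
gripper_width: 45.4
gripper_force: 6.9
```

The gripper body meets the panel at 38 mm standoff and the pads stop 1–4 mm short of the rib, so a direct pinch won't work. Plan: take the open bar by its outer end and reach under the guard with it. Then push the stuck bar sideways along its slanted face so it works outward. First retreat and move over bar A's outer end.

Call:
send_rows([
  [[-0.5,0,0,0,0.6],[-1,0,0,0,0.6],[0,-0.2,-0.8,0,0.6],[-0.3,-0.6,-0.6,0.32,0.6],[-0.5,-0.6,0,0,0.6]],
])

```text
time_s: 8.3
ee_pos: [486.8, 99.7, 84.2]
ee_rot: [179.4, -0.4, 66.8]
force: [0.9, 0.2, -0.1]
gripper_width: 54.4
gripper_force: 0.0
```

Call:
send_rows([
  [[-0.5,-0.6,0,0,0.6],[-0.24,-0.36,0,0,0.6],[0,0,0,0,0.6]],
])

```text
time_s: 8.55
ee_pos: [431.3, 85.9, 80.0]
ee_rot: [-179.8, 0.1, 66.9]
force: [0.2, 0.9, 0.3]
gripper_width: 55.1
gripper_force: 0.0
```

Run:
```python
from workcell import env
from h import *
s=env.state();np.set_printoptions(precision=1,suppress=True)
print(s["ee_pos"],s["ee_rot"],s["gripper_width"])
f=env.grab_frame("wrist");np.savez("wrist4.npz",**f)
cv2.imwrite("pics/w4.png",cv2.resize(f["pixels"][:,:,::-1],(768,576)))
```

```text
[431.3  85.9  80. ] [-179.8    0.1   66.9] 55.08355917502918
```

View pics/w4.png

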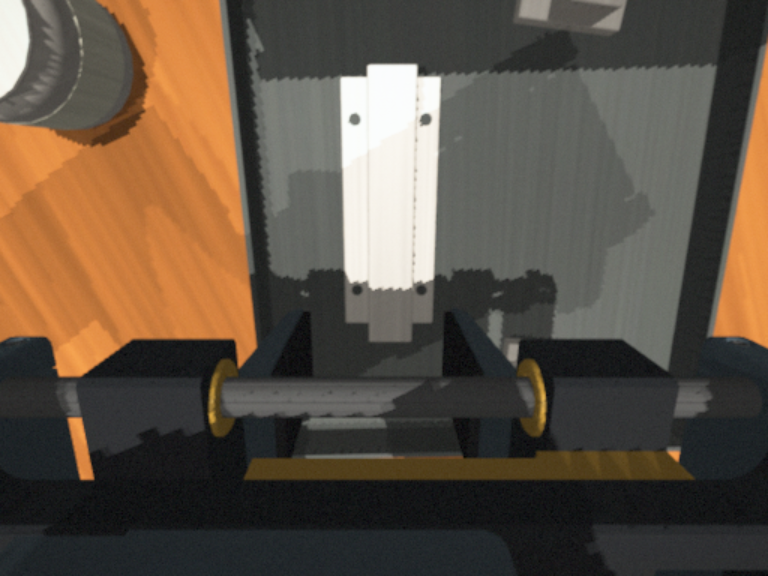

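Bar A's rib end is at (369–411, 342) between the open fingers, and the stub is at (570,15). Compute the offsets.

Run:
```python
from h import *
f=load("wrist4");np.set_printoptions(precision=1,suppress=True)
r=lambda l,z:ray(f,(np.array(l,float)+.5)/1.5-.5,z)
tcp=np.array([431.3,85.9]);a=np.radians(66.9);R=np.array([[np.cos(a),np.sin(a)],[np.sin(a),-np.cos(a)]])
t=lambda l,z:(r(l,z)[:,:2]-tcp)@R.T
print("rib outer",t([(369,342),(411,342)],42),"rib inner",t([(368,65),(417,65)],42))
print("foot outer",t([(345,322),(432,322)],14),"dots",t([(355,119),(426,119),(357,289),(421,290)],14))
print("stub foot end",r([(515,20),(615,33)],14))
```

```text
rib outer [[-12.8  -4.8]
 [-12.8  16.6]] rib inner [[115.6  -4.7]
 [115.6  16.4]]
foot outer [[-12.4 -19. ]
 [-12.3  30.5]] dots [[ 96.3 -11.9]
 [ 96.3  23.8]
 [  7.1 -12. ]
 [  6.6  23.8]]
stub foot end [[546.3 189.9  14. ]
 [588.7 165.7  14. ]]
```

Call:
send_rows([
  [[0,0.15,0.6,0,0.5],[0,0,0.6,0,0.5],[0,0,0.33,0,0.5],[0,0,0,0,0.5],[0,0,0,0,0.35]],
], squeeze=40)

```text
time_s: 9.02
ee_pos: [442.1, 84.4, 18.4]
ee_rot: [180.0, -0.0, 66.9]
force: [-0.2, 0.0, -0.6]
gripper_width: 41.7
gripper_force: 0.0
```

Call:
send_rows([
  [[0,0,0,0,0.1],[0,0,0,0,0.1],[0,0,0,0,0.1],[0,0,0,0,0.1],[0,0,0,0,0.1]],
])

```text
time_s: 9.43
ee_pos: [440.9, 84.3, 19.5]
ee_rot: [180.0, -0.0, 66.9]
force: [-3.8, 2.3, 6.3]
gripper_width: 21.8
gripper_force: 39.9
```

Call:
send_rows([
  [[0,0,-0.1,0,0.1],[0,0,0,0,0.1],[0,0,0,0,0.1]],
])

```text
time_s: 9.68
ee_pos: [440.8, 83.9, 22.6]
ee_rot: [180.0, 0.0, 66.9]
force: [0.0, 0.0, -5.1]
gripper_width: 21.8
gripper_force: 40.0
```

Bar A is held. Turn it parallel to the stuck bar and slide it in under the guard on that bar's left side.

Call:
send_rows([
  [[0,0,0,0.93,0.1],[0.5,0,0,0,0.1],[0.5,0,0,0,0.1],[0,0,0,0,0.1]],
])

```text
time_s: 10.02
ee_pos: [463.6, 121.1, 22.8]
ee_rot: [179.8, -0.2, 60.6]
force: [1.8, 0.6, -5.1]
gripper_width: 21.8
gripper_force: 40.0
```

Call:
send_rows([
  [[0.4,0,0,0,0.1],[0.4,0,0,0,0.1],[0.4,0,0,0,0.1],[0,0,0,0,0.1],[0,0,0,0,0.1]],
])

```text
time_s: 10.43
ee_pos: [483.7, 160.6, 22.2]
ee_rot: [-180.0, 0.1, 60.6]
force: [0.3, -0.9, -5.2]
gripper_width: 21.6
gripper_force: 40.0
```

Run:
```python
from workcell import env
from h import *
s=env.state();np.set_printoptions(precision=1,suppress=True)
print(s["ee_pos"],s["ee_rot"],s["force"])
f=env.grab_frame("wrist");np.savez("wrist5.npz",**f)
cv2.imwrite("pics/w5.png",cv2.resize(f["pixels"][:,:,::-1],(768,576)))
```

```text
[483.7 160.6  22.2] [-180.     0.1   60.6] [ 0.3 -0.9 -5.2]
```

View pics/w5.png

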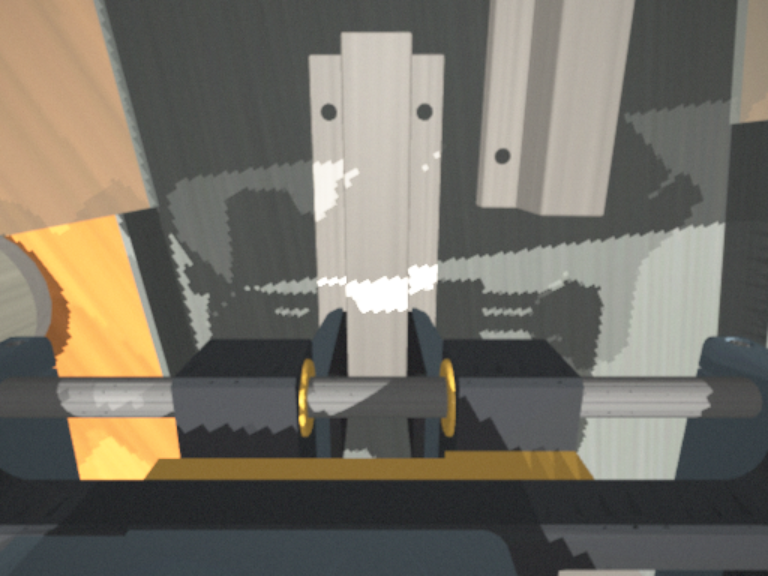

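Wrist view: held bar A is at (310–443) and B's foot left edge at (477–490), nearly parallel with about a 16 mm gap. Reach 10 mm deeper, then push right with a slight backward slant.

Call:
send_rows([
  [[0.15,0,0,0,0.1],[0.1,0,0,0,0.1],[0,0.15,0,0,0.1],[0,0.15,0,0,0.1],[0,0,0,0,0.1]],
])

```text
time_s: 10.9
ee_pos: [501.2, 162.9, 22.9]
ee_rot: [179.9, -0.1, 60.5]
force: [1.1, -0.8, -3.4]
gripper_width: 21.8
gripper_force: 40.0
```

Call:
send_rows([
  [[-0.01,0.1,0,0,0.1],[-0.03,0.12,0,0,0.1],[-0.03,0.12,0,0,0.1],[-0.03,0.12,0,0,0.1],[0,0,0,0,0.1]],
])

```text
time_s: 11.32
ee_pos: [514.1, 150.1, 22.6]
ee_rot: [180.0, 0.0, 60.5]
force: [-0.6, -0.7, -4.0]
gripper_width: 21.6
gripper_force: 40.0
```

Call:
send_rows([
  [[-0.03,0.12,0,0,0.1],[-0.03,0.12,0,0,0.1],[-0.03,0.12,0,0,0.1],[0,0,0,0,0.1]],
])

```text
time_s: 11.65
ee_pos: [525.3, 139.9, 22.7]
ee_rot: [179.9, -0.0, 60.5]
force: [-1.7, 0.1, -4.4]
gripper_width: 21.9
gripper_force: 40.0
```

Run:
```python
from workcell import env
from h import *
s=env.state();np.set_printoptions(precision=1,suppress=True)
print(s["ee_pos"],s["ee_rot"],s["force"],s["gripper_width"])
f=env.grab_frame("wrist");np.savez("wrist6.npz",**f)
cv2.imwrite("pics/w6.png",cv2.resize(f["pixels"][:,:,::-1],(768,576)))
g=cv2.cvtColor(f["pixels"],cv2.COLOR_RGB2GRAY)
P=cloud(f);Z=P[...,2]
m=((g>125)&(Z>6)&(Z<60)).astype(np.uint8);m[230:]=0
a=np.radians(s["ee_rot"][2]);R=np.array([[np.cos(a),np.sin(a)],[np.sin(a),-np.cos(a)]])
n,l,st,c=cv2.connectedComponentsWithStats(m)
for i in range(1,n):
    if st[i,4]>400:
        q=(P[l==i][:,:2]-s["ee_pos"][:2])@R.T;print(st[i],q.min(0),q.max(0),np.median(P[l==i][:,2]))
for v in (30,60,90,120,130,140,150):print(v,g[v,190:440:6])
```

```text
[525.3 139.9  22.7] [179.9  -0.   60.5] [-1.7  0.1 -4.4] 21.908790622618543
[  206     0   121   230 19448] [  8.4 -25.8] [131.9  45.4] 16.568652158791167
[ 334    0   51  156 7442] [51.2 37.2] [131.8  80.4] 40.635306024632996
[ 413    0   72  101 4715] [79.2 89.6] [128.4 101.3] 40.746405213009695
[   0   58   29   88 1359] [  55.  -147.9] [ 103.2 -138.8] 14.070691661151784
30 [ 72  70  73  68  68  72  84 169 178 175 175 174 178 173 123  72  72  91
 161 162 157 162 118 116 124 160 155 158 157 156 151 151 152  65  66  65
  64 122 126 129 129 123]
60 [ 73  71  67 167 166 165 170 176 176 173 177 178 176 178 157 172 167 167
 157 164 165 171 134 115 119 160 156 155 159 156 153 155 155  69  68  69
  71 123 129 129 129 129]
90 [ 71  75  72 157 170 169 175 168 174 176 173 176 173 175 166 171 167 165
 140 172 166 168 160 118 118 162 154 157 157 157 154 150 153  67  69  71
  71  50  51  51  51  90]
120 [ 98  99 100 131 229 232 175 171 171 172 175 172 169 173 167 170 170 161
  92 167  67  78 167 117 118 161 157 159 158 159 155 154 160  72  67  69
  72  51  52  53  54  66]
130 [ 72  98 103  97 230 172 170 171 174 170 171 171 169 172 166 169 171 142
  69 167 164 161 168 118 119 160 156 155 159 159 153 152 161  71  68  70
  72  53  49  54  51  69]
140 [ 71  72  88  71 168 172 170 170 172 169 171 173 165 169 167 169 175 132
  70 162 166 165 167 115 120 159 156 157 157 159 157 153 159  66  67  67
  72  53  53  54  51  68]
150 [ 73  72  71  71 166 171 169 166 170 172 168 170 165 171 161 168 171 129
  72 159 161 138 118  97 122 156 155 154 156 157 157 153  69  70  64  68
  70  49  54  55  52  69]
```

The stub has come out to about 30 mm and contact is gentle. Push a bit more.

Call:
send_rows([
  [[-0.03,0.12,0,0,0.1],[-0.03,0.12,0,0,0.1],[0,0,0,0,0.1]],
])

```text
time_s: 11.95
ee_pos: [532.3, 133.3, 22.8]
ee_rot: [179.9, 0.0, 60.5]
force: [0.0, -0.0, -5.1]
gripper_width: 21.8
gripper_force: 40.0
```

Call:
send_rows([
  [[-0.03,0.1,0,0,0.1],[-0.03,0.08,0,0,0.1],[0,0,0,0,0.1]],
])

```text
time_s: 12.2
ee_pos: [537.2, 127.7, 22.7]
ee_rot: [180.0, 0.0, 60.5]
force: [-0.9, 1.2, -4.9]
gripper_width: 21.9
gripper_force: 40.0
```

```bash
cat > meas.py <<'E'
from workcell import env
from h import *
import sys
np.set_printoptions(precision=1,suppress=True)
def look(tag):
    s=env.state();f=env.grab_frame("wrist");np.savez(tag+".npz",**f)
    cv2.imwrite("pics/%s.png"%tag,cv2.resize(f["pixels"][:,:,::-1],(768,576)))
    a=np.radians(s["ee_rot"][2]);R=np.array([[np.cos(a),np.sin(a)],[np.sin(a),-np.cos(a)]])
    print(s["time_s"],s["ee_pos"],s["ee_rot"],s["force"],s["gripper_width"])
    P=cloud(f);T=np.dstack([(P[...,:2]-s["ee_pos"][:2])@R.T,P[...,2]])
    return s,f,P,T
E
python3 - <<'E'
from meas import *
s,f,P,T=look("w7")
g=cv2.cvtColor(f["pixels"],cv2.COLOR_RGB2GRAY)
m=((T[...,2]>32)&(T[...,2]<50)&(T[...,1]>36)&(g>110)&(T[...,1]<90)&(T[...,0]<118)&(T[...,0]>20))
q=T[m][:,:2];w=P[m][:,:2];R=cv2.minAreaRect(w.astype(np.float32));print(len(q),R,cv2.boxPoints(R),q.min(0),q.max(0))
print(((np.array([582.2,195.2])-w)@[.36,.933]).max())
E
```

```text
12.2 [537.2 127.7  22.7] [180.    0.   60.5] [-0.9  1.2 -4.9] 21.85891789157664
3623 ((630.9838256835938, 159.1014404296875), (37.05072021484375, 42.45697021484375), 68.5650863647461) [[604.5 149.6]
 [644.  134.1]
 [657.5 168.6]
 [618.  184.1]] [52.6 42.8] [94.1 84.8]
34.53569773494242
```

The stub now projects about 33 mm, enough to pinch. Withdraw bar A from the guard, lift it, and carry it to the tote.

Call:
send_rows([
  [[0,-0.3,0,0,0.1],[-0.4,-0.2,0,0,0.1],[-0.6,-0.25,0,0,0.1],[-0.55,0,0,0,0.1],[-0.2,0,0,0,0.1]],
], squeeze=55)

```text
time_s: 12.67
ee_pos: [472.5, 80.7, 22.5]
ee_rot: [-179.9, 0.2, 60.5]
force: [-0.7, -0.5, -5.0]
gripper_width: 21.6
gripper_force: 55.0
```

Call:
send_rows([
  [[0,0,-0.4,0,0.1],[0,0,-0.7,0,0.1],[0,0,-0.8,0,0.1],[0,0,-0.8,0,0.1],[0,0,-0.4,0,0.1]],
])

```text
time_s: 13.08
ee_pos: [478.3, 82.8, 150.9]
ee_rot: [179.6, -0.3, 60.5]
force: [1.3, 0.5, -5.1]
gripper_width: 21.9
gripper_force: 55.0
```

Call:
send_rows([
  [[-0.5,0.35,0,0,0.1],[-0.77,0.54,0,0,0.1],[-0.77,0.54,0,0,0.1],[-0.77,0.54,0,0,0.1],[-0.77,0.54,0,0,0.1]],
])

```text
time_s: 13.5
ee_pos: [493.3, -93.3, 147.2]
ee_rot: [179.9, -0.0, 60.5]
force: [1.3, 0.2, -4.3]
gripper_width: 22.0
gripper_force: 55.0
```

Call:
send_rows([
  [[-0.77,0.54,0,0,0.1],[-0.77,0.54,0,0,0.1],[-0.77,0.54,0,0,0.1],[-0.26,0.2,0,0,0.1],[0,0,0,0.6,0.1]],
])

```text
time_s: 13.92
ee_pos: [506.8, -220.9, 146.8]
ee_rot: [179.8, 0.0, 56.1]
force: [-0.0, 0.9, -5.4]
gripper_width: 21.8
gripper_force: 55.0
```

Call:
send_rows([
  [[0,0,0,1,0.1],[0,0,0,1,0.1],[0,0,0,1,0.1],[0,0,0,1,0.1],[0,0,0,1,0.1]],
])

```text
time_s: 14.33
ee_pos: [506.1, -216.8, 146.8]
ee_rot: [180.0, -0.0, 21.7]
force: [0.2, -0.3, -5.0]
gripper_width: 21.2
gripper_force: 55.0
```

Call:
send_rows([
  [[0,0,0,1,0.1],[0,0,0,1,0.1],[0,0,0,1,0.1],[0,0,0,0.85,0.1],[0,0,0,0,0.1]],
])

```text
time_s: 14.75
ee_pos: [506.0, -216.8, 146.8]
ee_rot: [180.0, -0.0, -4.6]
force: [-0.6, 0.2, -4.5]
gripper_width: 21.9
gripper_force: 55.0
```

Run:
```python
from meas import *
s,f,P,T=look("w8")
# stop plate & rims in wrist view
Z=T[...,2]
for v in range(0,240,20): print(v, Z[v,120:420:20])
t=env.grab_frame("top");np.savez("top8.npz",**t)
```

```text
14.75 [ 506.  -216.8  146.8] [180.   -0.   -4.6] [-0.6  0.2 -4.5] 21.914693926324237
0 [-0.  -1.5 -0.4 -2.8  0.1 -2.1 -0.4 -1.  -0.2 -1.5 -0.3 -1.7 -2.3 -2.2
 -2. ]
20 [-0.7 -0.9 -0.5 74.5 73.3 73.7 74.4 74.2 73.1 75.1 73.9 74.1 73.  74.
 73.4]
40 [ -0.8  -1.4  -0.6  43.8  40.4 138.9 168.3 167.2 140.6  40.9  41.5  40.7
  41.9  42.9  41.2]
60 [ -0.7  -2.1  -1.   47.    2.8 140.1 167.1 166.4 139.8   5.    3.4   3.5
   4.8   4.8  21.3]
80 [ -1.1  -1.2  -1.5  49.2   3.1 140.1 167.3 168.4 139.4   3.7   3.6   4.5
   4.    4.   24. ]
100 [ -1.8  -0.4  -0.2  48.8   4.8 139.5 167.9 167.8 139.5   3.6   4.4   3.9
   2.8   4.4  29.7]
120 [ -1.   -1.3  -0.7  49.6   4.5 140.6 167.9 167.1 139.4   2.7   2.6   4.7
   3.5   3.5  34.7]
140 [ -0.5  -1.5  -2.4  47.7   3.8 139.8 167.6 169.3 140.8   3.9   4.1   2.8
   3.4   3.3  38.8]
160 [ -1.   -2.   -2.2  47.7   3.6 141.2 169.  168.3 139.9   3.3 316.2   3.3
   4.5   4.4  45.7]
180 [ -2.3  -1.5  -1.7  48.4   3.2 139.6 168.4 167.9 139.8   2.9   3.    2.6
   3.4   8.   50. ]
200 [ -1.7  -0.8  -0.7  49.2   3.  140.3 167.7 167.8 138.7   4.6   4.    4.4
   3.9  13.8  48.8]
220 [316.2  -0.2  -0.7  49.3   3.5 168.7 168.4 168.7 170.2   3.5   3.3   3.5
   3.8  19.4  49.5]
```

View pics/w8.png

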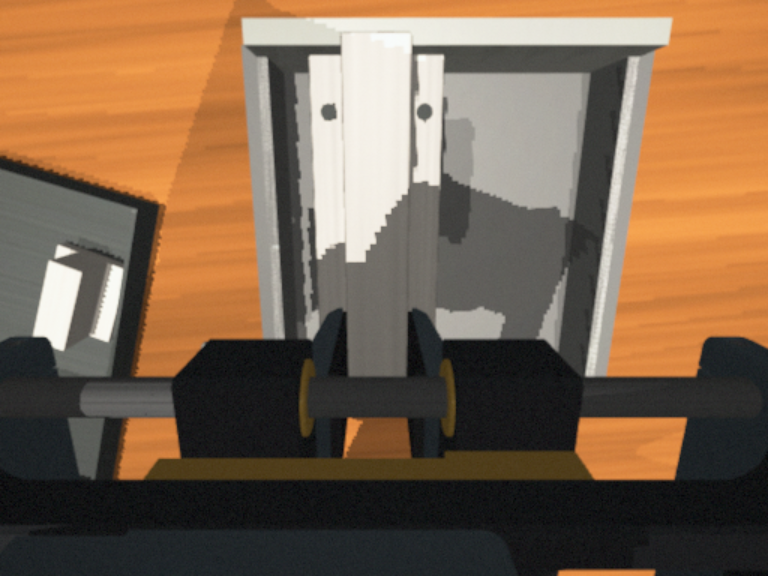

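The wrist view shows bar A over the tote, square to the end stop (top edge along row 45). Side walls are near columns 265 and 635. Compute the offsets to the stop and walls.

Run:
```python
from h import *
f=load("w8");np.set_printoptions(precision=1,suppress=True)
r=lambda l,z:ray(f,(np.array(l,float)+.5)/1.5-.5,z)
tcp=np.array([506.,-216.8]);a=np.radians(-4.6);R=np.array([[np.cos(a),np.sin(a)],[np.sin(a),-np.cos(a)]])
t=lambda l,z:(r(l,z)[:,:2]-tcp)@R.T
print("stop inner top",t([(245,45),(400,45),(670,45)],75))
print("stop base",t([(300,72),(588,73)],5))
print("walls",t([(270,100),(284,335)],50),t([(627,100),(596,335)],50))
print("bar tip rib",t([(342,33),(411,33)],168),"foot",t([(309,56),(443,56)],140))
g=cv2.cvtColor(f["pixels"],cv2.COLOR_RGB2GRAY);print([g[8:56,c].tolist() for c in(180,400)])
```

```text
stop inner top [[130.7 -66.1]
 [130.8  10.8]
 [130.9 144.8]]
stop base [[131.5 -50.7]
 [131.1 136.6]]
walls [[108.6 -61. ]
 [-33.4 -60.8]] [[108.8 140.5]
 [-33.2 141.8]]
bar tip rib [[111.9 -11.2]
 [112.    9.7]] foot [[111.7 -25.4]
 [111.7  23.5]]
[[130, 125, 122, 148, 193, 217, 217, 217, 217, 218, 220, 219, 217, 219, 219, 221, 218, 219, 219, 222, 219, 189, 112, 64, 66, 64, 64, 66, 64, 65, 65, 61, 54, 45, 45, 45, 47, 47, 48, 47, 45, 47, 48, 44, 42, 45, 42, 45], [159, 161, 161, 184, 217, 226, 226, 227, 226, 226, 226, 226, 227, 227, 226, 227, 229, 227, 227, 228, 228, 199, 113, 76, 74, 72, 78, 73, 78, 76, 82, 76, 78, 79, 79, 78, 77, 67, 59, 59, 59, 59, 57, 60, 56, 54, 57, 57]]
```

Gap to the stop is 19 mm and bar A sits at tote y ≈ +40. Lower slowly.

Call:
send_rows([
  [[0,0,0.6,0,0.1],[0,0,0.6,0,0.1],[0,0,0.5,0,0.1],[0,0,0.4,0,0.1],[0,0,0.4,0,0.1]],
])

```text
time_s: 15.27
ee_pos: [505.7, -217.0, 45.8]
ee_rot: [-180.0, 0.0, -4.3]
force: [0.9, 0.1, -4.7]
gripper_width: 21.6
gripper_force: 55.0
```

Call:
send_rows([
  [[0,0,0.3,0,0.1],[0,0,0.2,0,0.1],[0.1,0,0,0,0.1],[0.1,0,0,0,0.1],[0,0,0,0,0.1]],
])

```text
time_s: 15.68
ee_pos: [516.1, -218.5, 27.8]
ee_rot: [179.9, -0.2, -4.4]
force: [-0.2, 0.2, -4.7]
gripper_width: 22.1
gripper_force: 55.0
```

Call:
send_rows([
  [[0.1,0,0,0,0.1],[0.1,0,0,0,0.1],[0,0,0,0,0.1],[0,0,0,0,0.1]],
])

```text
time_s: 16.02
ee_pos: [522.2, -218.7, 27.1]
ee_rot: [180.0, -0.1, -4.4]
force: [0.3, 0.3, -5.2]
gripper_width: 21.6
gripper_force: 55.0
```

Call:
send_rows([
  [[0.04,0,0.05,0,0.1],[0.03,0,0.03,0,0.1],[0,0,0,0,0.1]],
])

```text
time_s: 16.27
ee_pos: [524.3, -218.6, 23.2]
ee_rot: [-180.0, 0.0, -4.4]
force: [0.8, 0.3, -4.6]
gripper_width: 21.8
gripper_force: 55.0
```

Call:
send_rows([
  [[0.03,0,0,0,0.1],[0,0,0,0,0.1]],
])

```text
time_s: 16.43
ee_pos: [524.4, -218.6, 23.2]
ee_rot: [-180.0, 0.2, -4.4]
force: [-2.7, -1.1, -3.7]
gripper_width: 21.7
gripper_force: 55.0
```

Touched the stop; now set it on the floor.

Call:
send_rows([
  [[0,0,0.04,0,0.1],[0,0,0,0,0.1]],
])

```text
time_s: 16.6
ee_pos: [524.5, -218.5, 21.6]
ee_rot: [-180.0, 0.1, -4.5]
force: [-5.6, 0.2, -3.1]
gripper_width: 21.7
gripper_force: 55.0
```

Call:
send_rows([
  [[0,0,0.03,0,0.1],[0,0,0,0,0.1]],
])

```text
time_s: 16.77
ee_pos: [524.5, -218.6, 20.8]
ee_rot: [-180.0, 0.1, -4.5]
force: [-6.4, 0.5, -1.4]
gripper_width: 21.7
gripper_force: 55.0
```

Call:
send_rows([
  [[0,0,0.02,0,0.1],[0,0,0,0,0.1]],
])

```text
time_s: 16.93
ee_pos: [524.4, -218.6, 20.6]
ee_rot: [-180.0, 0.1, -4.5]
force: [-7.5, 0.8, 3.2]
gripper_width: 21.6
gripper_force: 55.0
```

Seated against both the stop and the floor. Release, then lift away.

Call:
send_rows([
  [[0,0,0,0,0.27],[0,0,0,0,0.35],[0,0,0,0,0.4],[0,0,0,0,0.4],[0,0,-0.3,0,0.4]],
])

```text
time_s: 17.35
ee_pos: [525.1, -218.4, 30.6]
ee_rot: [-179.9, 0.1, -4.4]
force: [-0.9, -0.2, -0.0]
gripper_width: 36.8
gripper_force: 0.0
```

Call:
send_rows([
  [[0,0,-0.8,0,0.4],[0,0,-1,0,0.4],[0,0,-1,0,0.4],[0,0,0,0,0.4]],
])

```text
time_s: 17.68
ee_pos: [531.1, -221.0, 152.5]
ee_rot: [179.7, -1.0, -4.4]
force: [0.4, -0.0, 1.1]
gripper_width: 36.3
gripper_force: 0.0
```

Run:
```python
from meas import *
s,f,P,T=look("w9")
m=(T[...,2]>36)&(T[...,2]<47)&(abs(T[...,1])<25)&(T[...,0]<128)&(T[...,0]>15)
w=T[m][:,:2].astype(np.float32);print(len(w),cv2.minAreaRect(w),T[m][:,2].mean(),w.min(0),w.max(0))
v,u=np.nonzero(m);print(u.min(),u.max(),v.min(),v.max())
g=cv2.cvtColor(f["pixels"],cv2.COLOR_RGB2GRAY);print(g[0:60,int(np.median(u))])
for i in range(4,60,8):print(i,T[i,int(np.median(u))])
t=env.grab_frame("top");np.savez("top9.npz",**t)
```

```text
17.6833 [ 531.1 -221.   152.5] [179.7  -1.   -4.4] [ 0.4 -0.   1.1] 36.328916880038534
2397 ((60.451011657714844, -0.2700786590576172), (90.74536895751953, 49.80253601074219), 0.29067978262901306) 41.78761992271263 [ 15.  -24.9] [105.9  24.9]
223 279 74 173
[179 183 182 188 188 187 185 180 180 178 175 173 173 172 167 166 162 161
 163 164 165 166 170 167 169 166 171 173 173 174 174 173 172 173 175 173
 172 170 167 160 152 149 151 150 158 160 157 155 157 154 158 158 172 215
 237 237 237 237 238 239]
4 [176.4  -1.7  -1.3]
12 [169.7  -1.8  -2.5]
20 [162.   -1.8  -0.7]
28 [155.1  -1.8  -1.9]
36 [147.6  -1.8  -1.2]
44 [140.1  -1.8  -0.5]
52 [132.6  -1.8  -0.8]
```

Bar A is placed, with its end at the stop face. Now go back for B: fly over and turn to yaw 69°.

Call:
send_rows([
  [[0.09,-0.94,0,0,0.4],[0.09,-0.94,0,0,0.4],[0.09,-0.94,0,0,0.4],[0.09,-0.94,0,0,0.4],[0.09,-0.94,0,0,0.4]],
])

```text
time_s: 18.2
ee_pos: [557.3, -31.1, 142.0]
ee_rot: [180.0, 0.2, -4.5]
force: [0.7, -0.2, 0.5]
gripper_width: 36.5
gripper_force: 0.0
```

Call:
send_rows([
  [[0.09,-0.94,0,0,0.4],[0.09,-0.94,0,0,0.4],[0,0,0,-0.7,0.4],[0,0,0,-1,0.4],[0,0,0,-1,0.4]],
])

```text
time_s: 18.62
ee_pos: [570.3, 42.7, 141.7]
ee_rot: [-180.0, 0.2, 14.6]
force: [-0.3, -0.0, 0.2]
gripper_width: 36.6
gripper_force: 0.0
```

Call:
send_rows([
  [[0,0,0,-1,0.4],[0,0,0,-1,0.4],[0,0,0,-1,0.4],[0,0,0,-1,0.4],[0,0,0,-1,0.4]],
])

```text
time_s: 19.03
ee_pos: [570.3, 41.7, 141.8]
ee_rot: [-179.9, 0.1, 48.8]
force: [-0.8, -0.2, 0.2]
gripper_width: 36.7
gripper_force: 0.0
```

Call:
send_rows([
  [[0,0,0,-1,0.4],[0,0,0,-1,0.4],[0,0,0,-1,0.4],[0,0,0,0,0.4],[0,0,0,0,0.4]],
])

```text
time_s: 19.45
ee_pos: [570.6, 41.6, 142.4]
ee_rot: [-179.9, 0.1, 68.9]
force: [-0.1, -0.4, 0.5]
gripper_width: 36.5
gripper_force: 0.0
```

Run:
```python
from meas import *
s,f,P,T=look("w10")
g=cv2.cvtColor(f["pixels"],cv2.COLOR_RGB2GRAY);Z=T[...,2]
hs=cv2.cvtColor(f["pixels"],cv2.COLOR_RGB2HSV)
for lo,hi in((34,50),(8,24)):
    m=((Z>lo)&(Z<hi)&(g>100)&(hs[...,1]<60)).astype(np.uint8);m[215:]=0
    m=cv2.morphologyEx(m,cv2.MORPH_OPEN,np.ones((3,3)))
    n,l,st,c=cv2.connectedComponentsWithStats(m)
    for i in range(1,n):
        if st[i,4]>60:
            q=T[l==i];R=cv2.minAreaRect(q[:,:2].astype(np.float32));print(lo,st[i],q[:,2].mean(),R[1],R[2]);print(cv2.boxPoints(R))
w=P[100,256];print(w)
```

```text
19.45 [570.6  41.6 142.4] [-179.9    0.1   68.9] [-0.1 -0.4  0.5] 36.49390146499201
34 [ 245    8   28   57 1456] 40.66268799855496 (22.041528701782227, 42.22308349609375) 87.39981079101562
[[112.6  -4.8]
 [154.8  -6.7]
 [155.8  15.3]
 [113.6  17.2]]
34 [421  91  40  74 696] 42.261918422543054 (66.3998031616211, 23.91555404663086) 5.500111103057861
[[ 24.1 176.5]
 [ 26.4 152.7]
 [ 92.5 159.1]
 [ 90.2 182.9]]
8 [230   8  18  61 863] 12.70652322625022 (13.856807708740234, 51.238433837890625) 86.85885620117188
[[111.9 -18.5]
 [163.1 -21.3]
 [163.8  -7.5]
 [112.7  -4.7]]
8 [271   8  16  59 753] 12.799214431055278 (13.413451194763184, 49.16697311401367) 89.48506927490234
[[114.1  17.3]
 [163.3  16.9]
 [163.4  30.3]
 [114.2  30.8]]
8 [406  93  34  67 533] 16.17092470718374 (65.6381607055664, 22.632898330688477) 5.539022445678711
[[ 24.6 175.7]
 [ 26.8 153.2]
 [ 92.1 159.5]
 [ 89.9 182. ]]
8 [469 187   6  28 167] 13.494712878016104 (6.346241474151611, 31.413787841796875) 78.74723052978516
[[-35.9 234.6]
 [ -5.1 228.5]
 [ -3.8 234.7]
 [-34.6 240.8]]
[604.2 118.1   2.2]
```

B is now parallel to the saw axis, its rib end 34.5 mm clear of the panel, with its foot against the tray's right wall. I'll pinch the rib's top (TCP z ≈ 33, above the 30 mm wall), keeping 39.5 mm standoff.

Call:
send_rows([
  [[0,0.16,0.6,0,0.45],[0,0,0.8,0,0.45],[0,0,0.8,0,0.45],[0,0,0.53,0,0.45],[0.6,0,0,0,0.45]],
])

```text
time_s: 19.92
ee_pos: [583.0, 58.1, 31.5]
ee_rot: [-179.7, 0.3, 68.9]
force: [1.0, 0.1, 0.6]
gripper_width: 41.1
gripper_force: 0.0
```

Call:
send_rows([
  [[0.7,0,0,0,0.45],[0.6,0,0,0,0.45],[0.3,0,0,0,0.45],[0.2,0,0,0,0.45],[0,0,0,0,0.45]],
])

```text
time_s: 20.33
ee_pos: [611.6, 130.0, 34.4]
ee_rot: [-180.0, 0.0, 69.2]
force: [-0.0, -0.8, 0.1]
gripper_width: 40.9
gripper_force: 0.0
```

Call:
send_rows([
  [[0,0,0,0,0.45],[0,0,0,0,0.45]],
])

```text
time_s: 20.5
ee_pos: [610.7, 128.0, 34.6]
ee_rot: [-180.0, 0.1, 69.1]
force: [-0.8, 0.0, -1.3]
gripper_width: 41.2
gripper_force: 0.0
```

Call:
send_rows([
  [[0.12,0,0.03,0,0.45],[0.1,0,0,0,0.45],[0.04,0,0,0,0.45],[0,0,0,0,0.45]],
])

```text
time_s: 20.83
ee_pos: [615.3, 138.9, 33.6]
ee_rot: [180.0, -0.0, 69.1]
force: [0.4, 0.7, 0.4]
gripper_width: 41.3
gripper_force: 0.0
```

Call:
send_rows([
  [[0,0,0,0,0.3],[0,0,0,0,0.1],[0,0,0,0,0.1],[0,0,0,0,0.1],[0,0,0,0,0.1]],
], squeeze=30)

```text
time_s: 21.25
ee_pos: [614.8, 138.7, 33.5]
ee_rot: [-180.0, 0.0, 69.1]
force: [-0.5, -0.2, 0.3]
gripper_width: 21.2
gripper_force: 30.0
```

Gripped. Draw it out slowly, drifting left off the wall.

Call:
send_rows([
  [[-0.15,0,0,0,0.1],[-0.25,-0.02,0,0,0.1],[-0.3,-0.05,0,0,0.1],[-0.3,-0.08,0,0,0.1],[-0.3,-0.1,0,0,0.1]],
])

```text
time_s: 21.67
ee_pos: [586.7, 92.3, 33.5]
ee_rot: [180.0, 0.0, 69.1]
force: [0.8, 1.8, -1.4]
gripper_width: 21.5
gripper_force: 29.9
```

Call:
send_rows([
  [[-0.3,-0.1,0,0,0.1],[-0.3,-0.12,0,0,0.1],[-0.3,-0.12,0,0,0.1],[-0.3,-0.12,0,0,0.1],[-0.1,0,0,0,0.1]],
])

```text
time_s: 22.08
ee_pos: [549.1, 50.2, 33.5]
ee_rot: [-179.9, 0.1, 69.1]
force: [0.4, 1.2, -2.0]
gripper_width: 20.8
gripper_force: 30.0
```

Call:
send_rows([
  [[0,0,0,0,0.1],[0,0,0,0,0.25],[0,0,0,0,0.5],[0,0,0,0,0.5],[0,0,-0.4,0,0.5]],
])

```text
time_s: 22.5
ee_pos: [550.2, 52.0, 47.4]
ee_rot: [-179.8, 0.1, 69.2]
force: [0.4, 0.6, -0.3]
gripper_width: 39.9
gripper_force: 0.0
```

Call:
send_rows([
  [[-0.6,0,-0.6,0,0.5],[-0.6,0,-0.6,0,0.5],[0,0,-0.6,0,0.5],[0,0,0,0,0.5],[0,0,0,0,0.5]],
])

```text
time_s: 22.92
ee_pos: [536.0, 7.0, 123.0]
ee_rot: [179.8, -0.1, 69.1]
force: [-0.1, 0.5, -0.7]
gripper_width: 45.5
gripper_force: 0.0
```

```bash
cat > b.py <<'E'
from meas import *
def run(tag,lohi=((34,50),(8,24))):
    s,f,P,T=look(tag)
    g=cv2.cvtColor(f["pixels"],cv2.COLOR_RGB2GRAY);Z=T[...,2]
    hs=cv2.cvtColor(f["pixels"],cv2.COLOR_RGB2HSV)
    for lo,hi in lohi:
        m=((Z>lo)&(Z<hi)&(g>95)&(hs[...,1]<60)).astype(np.uint8);m[226:]=0
        m=cv2.morphologyEx(m,cv2.MORPH_OPEN,np.ones((3,3)))
        n,l,st,c=cv2.connectedComponentsWithStats(m)
        for i in range(1,n):
            if st[i,4]>150:
                q=T[l==i];R=cv2.minAreaRect(q[:,:2].astype(np.float32));print(lo,st[i],q[:,2].mean(),R[1],R[2],cv2.boxPoints(R).tolist())
E
python3 -c "
from b import *
run('w11')"
```

```text
22.9167 [536.   7. 123.] [179.8  -0.1  69.1] [-0.1  0.5 -0.7] 45.51368109724479
34 [ 228    0   34  137 3729] 40.73139528506862 (22.013017654418945, 103.39136505126953) 87.26632690429688 [[51.836769104003906, -13.298190116882324], [155.11048889160156, -18.229286193847656], [156.16036987304688, 3.758681297302246], [52.88664245605469, 8.689777374267578]]
34 [ 464   33   42   89 1121] 42.20161725700131 (27.76268196105957, 68.63461303710938) 86.95891571044922 [[63.67094421386719, 177.40126037597656], [132.2089080810547, 173.7600555419922], [133.68177795410156, 201.48362731933594], [65.14381408691406, 205.1248321533203]]
34 [ 193  202   66   24 1034] 40.25619097423402 (20.039583206176758, 59.65105056762695) 5.514601230621338 [[-32.05638122558594, 4.788852691650391], [-26.32395362854004, -54.586116790771484], [-6.3771209716796875, -52.66032409667969], [-12.109548568725586, 6.7146453857421875]]
8 [ 214    0   22  135 1837] 12.768277577423328 (12.665658950805664, 112.0526351928711) 87.26060485839844 [[51.651939392089844, -27.294570922851562], [163.57652282714844, -32.64992904663086], [164.18
[... 452 characters left out ...]
945388793945, 179.21751403808594], [129.3760528564453, 173.11048889160156], [131.47935485839844, 195.66456604003906], [65.99275207519531, 201.77159118652344]]
8 [508 149   4  77 237] 12.378828324352918 (3.311497688293457, 80.58760070800781) 78.30791473388672 [[-41.030128479003906, 263.9606018066406], [37.885345458984375, 247.62936401367188], [38.556427001953125, 250.87216186523438], [-40.359046936035156, 267.2033996582031]]
8 [ 199  181   61   22 1066] 13.582691258192963 (14.913336753845215, 59.44221496582031) 5.412467002868652 [[-13.18984603881836, 6.478451251983643], [-7.5829620361328125, -52.69873809814453], [7.263883590698242, -51.29203796386719], [1.6569995880126953, 7.885150909423828]]
```

B is fully out, lying at (52–182, about -5) in the tool frame and yawed 2.7°. Regrip low near its middle.

Call:
send_rows([
  [[0.7,-0.06,0,0,0.45],[0.8,-0.06,0,0,0.45],[0.8,0,0,0,0.45],[0.4,0,0,-0.4,0.45],[0,0,0.5,0,0.45]],
])

```text
time_s: 23.38
ee_pos: [571.9, 113.5, 103.1]
ee_rot: [179.7, -0.2, 72.3]
force: [0.5, -0.1, -0.6]
gripper_width: 41.2
gripper_force: 0.0
```

Call:
send_rows([
  [[0,0,0.7,0,0.45],[0,0,0.7,0,0.45],[0,0,0.4,0,0.45],[0,0,0.1,0,0.45],[0,0,0,0,0.45]],
])

```text
time_s: 23.8
ee_pos: [567.0, 109.4, 23.4]
ee_rot: [-179.8, 0.1, 72.0]
force: [-0.0, 0.5, 0.9]
gripper_width: 40.9
gripper_force: 0.0
```

Call:
send_rows([
  [[0,0,0,0,0.45],[0,0,0,0,0.45]],
])

```text
time_s: 23.97
ee_pos: [569.4, 109.7, 26.6]
ee_rot: [179.9, -0.1, 71.9]
force: [-0.6, 0.7, 0.7]
gripper_width: 41.3
gripper_force: 0.0
```

Call:
send_rows([
  [[0,0,0.18,0,0.45],[0,0,0,0,0.45],[0,0,0,0,0.3],[0,0,0,0,0.1],[0,0,0,0,0.1]],
], squeeze=50)

```text
time_s: 24.38
ee_pos: [568.8, 109.4, 18.7]
ee_rot: [179.9, -0.0, 71.9]
force: [2.2, -1.8, -0.2]
gripper_width: 23.9
gripper_force: 0.5
```

Call:
send_rows([
  [[0,0,0,0,0.1],[0,0,0,0,0.1],[0,0,0,0,0.1],[0,0,-0.2,0,0.1],[0,0,-0.4,0,0.1]],
])

```text
time_s: 24.8
ee_pos: [565.3, 109.0, 40.2]
ee_rot: [-179.6, 0.2, 71.9]
force: [-0.4, -0.3, -5.8]
gripper_width: 21.6
gripper_force: 50.0
```

Call:
send_rows([
  [[0,0,-0.7,0,0.1],[0,0,-0.8,0,0.1],[0,0,-0.8,0,0.1],[0,0,-0.4,0,0.1],[0,0,0,0,0.1]],
])

```text
time_s: 25.22
ee_pos: [570.1, 109.9, 154.3]
ee_rot: [179.7, -0.2, 71.9]
force: [0.6, 1.1, -4.0]
gripper_width: 22.0
gripper_force: 50.0
```

B lifted and secure. Carry it to the tote's right side and turn.

Call:
send_rows([
  [[-0.6,0.14,0,0,0.1],[-0.9,0.21,0,0,0.1],[-0.9,0.21,0,0,0.1],[-0.9,0.21,0,0,0.1],[-0.9,0.21,0,0,0.1]],
])

```text
time_s: 25.63
ee_pos: [551.1, -63.4, 148.0]
ee_rot: [-179.7, 0.1, 71.9]
force: [1.0, -0.7, -4.9]
gripper_width: 21.9
gripper_force: 50.0
```

Call:
send_rows([
  [[-0.9,0.21,0,0,0.1],[-0.9,0.21,0,0,0.1],[-0.9,0.21,0,0,0.1],[-0.9,0.21,0,0,0.1],[-0.9,0.21,0,0,0.1]],
])

```text
time_s: 26.05
ee_pos: [535.1, -247.4, 147.9]
ee_rot: [-179.7, -0.1, 71.9]
force: [0.3, 0.8, -5.1]
gripper_width: 21.8
gripper_force: 50.0
```

Call:
send_rows([
  [[-0.9,0.21,0,0,0.1],[-0.4,0.13,0,0,0.1],[0,0,0,0.6,0.1],[0,0,0,1,0.1],[0,0,0,1,0.1]],
])

```text
time_s: 26.47
ee_pos: [532.4, -299.6, 147.7]
ee_rot: [-179.7, 0.0, 53.6]
force: [0.7, 0.6, -5.3]
gripper_width: 21.8
gripper_force: 50.0
```

Call:
send_rows([
  [[0,0,0,1,0.1],[0,0,0,1,0.1],[0,0,0,1,0.1],[0,0,0,1,0.1],[0,0,0,1,0.1]],
])

```text
time_s: 26.88
ee_pos: [532.7, -298.9, 148.0]
ee_rot: [-179.8, 0.2, 19.3]
force: [0.1, -0.3, -4.9]
gripper_width: 21.5
gripper_force: 50.0
```

Call:
send_rows([
  [[0,0,0,1,0.1],[0,0,0,1,0.1],[0,0,0,1,0.1],[0,0,0,0.5,0.1],[0,0,0,0,0.1]],
])

```text
time_s: 27.3
ee_pos: [532.8, -299.0, 148.1]
ee_rot: [-179.9, 0.3, -4.5]
force: [-0.8, 1.2, -5.0]
gripper_width: 21.9
gripper_force: 50.0
```

Run:
```python
from b import *
s=env.state();z=s["ee_pos"][2]
run("w12",((36,50),(66,84),(z+13,z+40)))
f=load("w12");g=cv2.cvtColor(f["pixels"],cv2.COLOR_RGB2GRAY)
a=np.radians(s["ee_rot"][2]);R=np.array([[np.cos(a),np.sin(a)],[np.sin(a),-np.cos(a)]])
P=cloud(f);Z=P[...,2]
# stop inner top edge per column
for c in range(140,420,40):
    r=np.nonzero((Z[:,c]>66)&(Z[:,c]<84))[0]
    if len(r): print(c,r.min(),r.max(),(ray(f,(c,r.max()+.5),75)[0,:2]-s["ee_pos"][:2])@R.T)
```

```text
27.3 [ 532.8 -299.   148.1] [-179.9    0.3   -4.5] [-0.8  1.2 -5. ] 21.898171588680377
36 [318  78  19  51 711] 48.599549806853354 (13.937872886657715, 42.34444808959961) 89.7380142211914 [[56.83829879760742, 59.14429473876953], [99.18230438232422, 58.95067596435547], [99.24603271484375, 72.8884048461914], [56.90203094482422, 73.08202362060547]]
36 [  74   80   36  146 1986] 48.742881142700675 (14.945745468139648, 135.18914794921875) 89.9698715209961 [[-37.51005554199219, -155.06698608398438], [97.6790771484375, -155.1380615234375], [97.68693542480469, -140.19232177734375], [-37.502197265625, -140.12124633789062]]
36 [ 150   80   34  138 3164] 41.798416211084835 (23.17802619934082, 129.99139404296875) 89.33175659179688 [[-32.05497360229492, -90.69506072998047], [97.92758178710938, -92.21112823486328], [98.19790649414062, -69.03467559814453], [-31.784652709960938, -67.51860809326172]]
36 [312 172  18  54 629] 48.690371864532274 (13.883584976196289, 53.930580139160156) 89.56519317626953 [[-37.31547546386719, 59.234745025634766], [16.613555908203125, 58.82547378540039], [16.718917846679688, 72.70866394042969], [-37.210113525390625, 73.11793518066406]]
66 [  63   60  274   18 4547] 73.71612703451606 (12.248598098754883, 211.99057006835938) 0.19064925611019135 [[97.28213500976562, 65.23262023925781], [97.98751831054688, -146.75677490234375], [110.23605346679688, -146.7160186767578], [109.53067016601562, 65.27337646484375]]
161.08674098570552 [ 230  109   44  117 4933] 169.8309882753295 (60.97889709472656, 22.017187118530273) 0.038323428481817245 [[12.850627899169922, 10.767494201660156], [12.865352630615234, -11.249687194824219], [73.84423828125, -11.208900451660156], [73.82951354980469, 10.808280944824219]]
140 61 77 [ 97.1 -87.1]
180 61 77 [ 97.1 -56. ]
220 61 77 [ 97.1 -24.9]
260 61 77 [97.1  6.2]
300 61 78 [96.4 37.3]
```

A's end sits flush at the stop. B's tip is 23 mm short of the stop and side clearances are fine. Lower and push up gently, as before.

Call:
send_rows([
  [[0,0,0.6,0,0.1],[0,0,0.6,0,0.1],[0,0,0.5,0,0.1],[0,0,0.4,0,0.1],[0,0,0.4,0,0.1]],
])

```text
time_s: 27.77
ee_pos: [533.0, -299.3, 48.2]
ee_rot: [-179.9, 0.2, -4.3]
force: [1.0, -0.1, -5.1]
gripper_width: 21.7
gripper_force: 50.0
```

Call:
send_rows([
  [[0,0,0.3,0,0.1],[0,0,0.2,0,0.1],[0.15,0,0,0,0.1],[0.15,0,0,0,0.1],[0,0,0,0,0.1]],
])

```text
time_s: 28.18
ee_pos: [548.6, -301.8, 31.3]
ee_rot: [179.9, -0.2, -4.4]
force: [1.4, -0.4, -5.2]
gripper_width: 21.9
gripper_force: 50.0
```

Call:
send_rows([
  [[0.1,0,0,0,0.1],[0.05,0,0,0,0.1],[0,0,0,0,0.1],[0,0,0,0,0.1]],
])

```text
time_s: 28.52
ee_pos: [552.2, -301.6, 30.8]
ee_rot: [180.0, -0.0, -4.4]
force: [0.3, 0.8, -5.2]
gripper_width: 21.8
gripper_force: 50.0
```

Call:
send_rows([
  [[0,0,0.1,0,0.1],[0,0,0.08,0,0.1],[0.04,0,0,0,0.1],[0,0,0,0,0.1]],
])

```text
time_s: 28.85
ee_pos: [553.5, -301.6, 22.7]
ee_rot: [-180.0, 0.0, -4.5]
force: [-0.3, -0.8, -5.2]
gripper_width: 21.5
gripper_force: 50.0
```

Call:
send_rows([
  [[0.03,0,0,0,0.1],[0.03,0,0,0,0.1],[0,0,0,0,0.1]],
])

```text
time_s: 29.1
ee_pos: [556.3, -302.0, 23.3]
ee_rot: [180.0, -0.0, -4.4]
force: [0.3, 0.8, -4.7]
gripper_width: 21.8
gripper_force: 50.0
```

Call:
send_rows([
  [[0.03,0,0.02,0,0.1],[0,0,0,0,0.1]],
])

```text
time_s: 29.27
ee_pos: [556.5, -301.8, 22.2]
ee_rot: [-180.0, 0.1, -4.4]
force: [-2.8, -0.1, -3.3]
gripper_width: 21.4
gripper_force: 50.0
```

Call:
send_rows([
  [[0.02,0,0.02,0,0.1],[0,0,0,0,0.1]],
])

```text
time_s: 29.43
ee_pos: [556.5, -301.7, 21.3]
ee_rot: [-180.0, 0.2, -4.4]
force: [-5.6, 0.3, -2.5]
gripper_width: 21.9
gripper_force: 50.0
```

Touching the stop. Lower onto the floor.

Call:
send_rows([
  [[0,0,0.02,0,0.1],[0,0,0,0,0.1]],
])

```text
time_s: 29.6
ee_pos: [556.4, -301.7, 20.5]
ee_rot: [-180.0, 0.2, -4.4]
force: [-5.6, 0.1, -1.8]
gripper_width: 22.0
gripper_force: 50.0
```

Call:
send_rows([
  [[0,0,0.02,0,0.1],[0,0,0,0,0.1]],
])

```text
time_s: 29.77
ee_pos: [556.5, -301.7, 19.9]
ee_rot: [-180.0, 0.2, -4.4]
force: [-5.1, 0.1, -1.6]
gripper_width: 21.7
gripper_force: 50.0
```

Call:
send_rows([
  [[0,0,0.02,0,0.1],[0,0,0,0,0.1]],
])

```text
time_s: 29.93
ee_pos: [556.5, -301.7, 19.8]
ee_rot: [-180.0, 0.2, -4.4]
force: [-7.9, 1.2, 2.5]
gripper_width: 21.7
gripper_force: 50.0
```

Seated. Release, lift away and measure.

Call:
send_rows([
  [[0,0,0,0,0.27],[0,0,0,0,0.35],[0,0,0,0,0.4],[0,0,0,0,0.4],[0,0,-0.3,0,0.4]],
])

```text
time_s: 30.35
ee_pos: [557.0, -301.3, 29.7]
ee_rot: [-179.9, 0.2, -4.4]
force: [0.1, -0.1, -0.2]
gripper_width: 36.8
gripper_force: 0.0
```

Call:
send_rows([
  [[-0.3,0,-0.8,0,0.4],[-0.8,0,-0.9,0,0.4],[-0.8,0,-0.9,0,0.4],[0,0,0,0,0.4],[0,0,0,0,0.4]],
])

```text
time_s: 30.77
ee_pos: [491.4, -297.6, 128.6]
ee_rot: [179.8, -0.3, -4.5]
force: [0.4, -1.0, -0.0]
gripper_width: 36.1
gripper_force: 0.0
```

Run:
```python
from b import *
run("w13",((34,46),(66,84),(8,24)))
t0=load("top0");t=env.grab_frame("top");np.savez("top13.npz",**t)
d=np.abs(t["pixels"].astype(int)-t0["pixels"]).sum(2)
for n,(u,v) in dict(bottle=(405,203),tin=(289,413),wrench=(445,390),driver=(480,208),offcut=(418,330)).items():
    u,v=int(u/1.5),int(v/1.5);print(n,np.median(d[v-12:v+12,u-12:u+12]),np.percentile(d[v-12:v+12,u-12:u+12],90))
```

```text
30.7667 [ 491.4 -297.6  128.6] [179.8  -0.3  -4.5] [ 0.4 -1.  -0. ] 36.129236832440796
34 [ 134   24   40  160 4118] 41.767908245083845 (23.661367416381836, 130.26467895507812) 89.00387573242188 [[9.244978904724121, -92.49707794189453], [139.48997497558594, -94.7616958618164], [139.9013214111328, -71.1039047241211], [9.656326293945312, -68.83928680419922]]
34 [ 236   24   28  160 4122] 41.73473335389274 (22.01138687133789, 129.78228759765625) 89.92288208007812 [[9.4984769821167, -12.131359100341797], [139.2806396484375, -12.306041717529297], [139.31027221679688, 9.705326080322266], [9.528106689453125, 9.880008697509766]]
66 [  33    0  312   12 3469] 73.75445411352689 (7.583590507507324, 212.07473754882812) 0.10623641312122345 [[138.39515686035156, 63.25650405883789], [138.7883758544922, -148.81787109375], [146.37196350097656, -148.80380249023438], [145.97874450683594, 63.27056884765625]]
8 [131  33  18 145 615] 13.718665425271894 (4.852654457092285, 130.06890869140625) 89.93927001953125 [[9.049818992614746, -106.82064819335938], [139.11863708496094, -106.95851135253906], [139.123794
[... 276 characters left out ...]
32128906, -56.757110595703125], [10.131683349609375, -56.38134765625]]
8 [ 222   33   16  145 1927] 13.756597091025723 (12.855319023132324, 130.65257263183594) 89.94097137451172 [[8.792251586914062, -26.15192222595215], [139.4447479248047, -26.286527633666992], [139.45799255371094, -13.431215286254883], [8.805496215820312, -13.296609878540039]]
8 [ 263   33   16  144 1881] 13.744439164808123 (129.4144287109375, 12.977971076965332) 0.1747230887413025 [[9.846626281738281, 23.645917892456055], [9.886207580566406, 10.668006896972656], [139.300048828125, 11.062654495239258], [139.26046752929688, 24.040565490722656]]
bottle 26.0 35.0
tin 21.0 33.0
wrench 25.0 37.0
driver 23.0 31.0
offcut 24.0 36.0
```

Both bars lie flat and square, with their ends at the stop. The bystanders and the offcut are unmoved. Hand in.

```bash
python3 -c "
from workcell import env
print(env.job_done())"
```

```text
the job is handed in; nothing more can be done
None
```

I handed the job in at about 31 s: in the last measurement both bars lay flat, ribs up, side by side in the tote with their ends at the steel stop, and the offcut and the four bench items had not moved; the hand-in returned no verdict.

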